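# Ready the bottle shaker for its run

### The arm

A 6-joint arm with a two-finger parallel gripper is mounted at the origin on the work surface. World frame = base frame: x ahead of the robot, y to its left, z up, the work surface at z = 0. Lengths are in m, angles in degrees, forces in N, time in s.
With the tool pointing down it reaches from about 0.3 to 1 m from the base axis. Payload 5.1 kg.
Tool frame: the origin (TCP) lies midway between the tips of the shut fingers; the grasp point (between the pads) lies grasp_offset behind it (grasp_offset is the distance from the TCP to the grasp point, in m); z points along the fingers, y is the direction in which the jaws open and shut (so a half turn about z gives the same grasp; the last joint's range is limited). The gripper opens to 95 mm and grips with 3 to 60 N. Pads are 20 mm wide; open, the fingers measure 119 mm over their backs; the gripper's body (75 mm by 180 mm) begins 59 mm behind the grasp point.
Start: joints at [-75.951, 7.093, 94.555, -0, 78.352, -4.733], TCP at [0.209, -0.615, 0.215] pointing down, gripper open.
Joint ranges: [-149.61, 149.61], [-58.7, 133.49], [1.44, 155.28], [-77.14, 257.14], [18.33, 153.61], [-166.67, 166.67]. Speed limits (degrees/s): [147.25, 147.25, 180, 180, 180, 180].

### API

Orientations are given as a 3x3 rotation matrix whose columns are the frame's x, y, z axes.
In Python, from bench import state, snapshot, hand_in, outline_of, spot_point, grasp_offset gives the robot as it stands.
- The arm moves only by the shell command python3 -m handwheel 'ROWS' [FORCE]. ROWS is a JSON object of lists of equal length, an entry for each row: "rotation": the turn, a rotation vector about the world's x, y, z in degrees, a list of three; "translation": the shift along the world's x, y, z in cm, a list of three; "jaw": the finger opening in cm, from 0 to 9.51. In form: {"rotation": [[wx, wy, wz], ...], "translation": [[x, y, z], ...], "jaw": [jaw, ...]}. A call has 1 to 5 rows; each row is the pose to reach, as a shift and turn from the pose commanded when the call began; what a row does not reach only later rows make up. A row lasts 1/8 s, in which the tool goes at most 62.5 mm and 10.7 degrees, less where a joint would pass 70% of its speed; a pose out of reach is approached as far as the arm can. A call with a gripper value outside its range is refused whole. The fingers move at their own pace and stop on an object; FORCE is the grip in N (left out, the last holds). Time passes only in rows, so rows that repeat a pose let the fingers close. It gives the time, the measured TCP pose, the force and the opening at its end, in the units of the state.
- state(): the state, without advancing time (a new reading comes with each control period).
- snapshot(name): name is "side" or "top"; returns a dict with "img" (420x560x3 uint8, red, green, blue), "z_map" (420x560 float32, m along the optical axis (not along the pixel's ray), 0 where there is no reading), "fx", "fy", "cx", "cy" (pixels), "dist" ([k1, k2, p1, p2, k3] as OpenCV has them; the pictures are not rectified), "R" (3x3) and "t" (3): a world point X has camera coordinates R X + t. Camera axes: x right, y down, z forward; pixel columns grow to the right and rows downward; lengths in m; the calibration is good to about 2 mm. A picture is of the moment at which its call begins.
- hand_in(): hands the job in, once; it reports no verdict.
Trained networks look in a picture, given as the dict that the camera call returned (one of the last four; its "shot" number tells which), for a name from the list of things; names that differ only in an ending like _2 or _b are one class to them, and where a whole thing is asked for, a point or a joint stands for the part that bears it (a point fixed in the world has none). Each returns a list of dicts, best first, with "p" (0 to 1); they miss things now and then, are a little off and sometimes report something else, mostly with a low value. They report only what shows in the picture. A call takes as long as a camera call. They do not tell look-alikes from the thing itself.
- outline_of(label, picture): "mask" (420x560 bool, what is visible of it) and "box" ([centre column, centre row, width, height] in pixels, round what is visible of it).
- spot_point(label, picture): "point" ([row, column] in pixels: a listed point, or the origin of a listed thing).
The state is a dict: "t": time; "joint_positions": joint angles; "joint_velocities": joint speeds; "effort": joint torques, N m; "tool_pos": TCP position; "orientation": TCP orientation; "ft_force": force on the tool from outside, world axes, zero at the start; "wrist_torque": the same for the moment, N m; "gripper_width": opening from 0.0 (shut) to 1.0 (fully open).
Only numpy, scipy, OpenCV 4.12 (cv2) and the standard library are available. Lean on these libraries where they do the work, as an engineer would, in place of code of your own. Each camera call takes 0.05 s, during which the arm holds its last target.

### The job

Get the bottle shaker ready to run: stand every tipped bottle upright in the yellow lane beside its neighbours, and lock the deck with the black knob by turning it back (counter-clockwise) until its thread start drops, then driving it forward (clockwise) until it is fully home. Only then close the orange guard over the knob, easing it all the way down against its spring without letting it slam. Leave the rack, the tip box and the timer alone, and finish with every bottle standing in the lane.

Things in the scene. Friction and masses are not known exactly. Their poses are not given: they have to be found in the camera images.
- shaker: blue bottle shaker, fixed, 220 (x) x 660 (y) mm. Origin on the bench; x away from the robot, y to its left at yaw 0. Flat deck 60 mm above the bench, x -130..90, y -360..300 mm. The bottle lane is the yellow strip along y at x = 30 mm (62 mm wide, y -352..78 mm); behind it a fence 14 mm high, front face at x = 64. The lock screw's axis is at x = -40, y = 220 mm
- lane_mid (a point): middle of the yellow lane strip, on the deck's surface (60 mm above the bench); the lane runs along the shaker's y axis, 215 mm to each side of this point
- knob_top (a point): centre of the top of the black lock knob (silver disc, red pointer): an upright cylinder 38 mm across, 34 mm tall, on a vertical steel screw. 66 mm above the deck less lock_depth, so 38 mm when home. The screw is captive: it only turns about its vertical axis and moves up and down. 0.27 kg, it falls by its own weight where the thread lets it; turns easily (under 0.1 N m)
- lock_depth (a joint): how far the lock screw has come down, m: 0 to 0.005 while it still rides on top of the thread, about 0.027 when home. The thread start is passed at about lock_turn = -0.1: there it drops by about 13 mm as soon as nothing holds it up (a gripper does; let go of it)
- lock_turn (a joint): angle of the lock screw, rad, growing clockwise seen from above (tightening); starts at 0.5 to 1.7, on top of the thread. Turned clockwise from there it catches askew and jams at about 2.0; turned counter-clockwise past -0.2 (not beyond -2) it drops into its thread. Once dropped, turning clockwise draws it down 14 mm a turn, to a stop at 6.0: home
- guard (a joint): angle of the orange guard flap, rad: 0 = shut, level over the knob; 2.1 = fully open, leaning back beyond upright, where it stays by itself. The hinge is level, along the shaker's y axis, on the far side of the knob. A spring (up to 0.36 N m) pulls it open above about 1.7 rad; below that spring and weight pull it shut all the way (up to 0.47 N m); nothing slows it
- guard_bar (a point): middle of the steel pull bar along the guard's free edge: a round bar 10 mm thick and 76 mm long, parallel to the hinge, 155 mm from the hinge axis, with a 40 mm free gap between it and the edge of the flap. Can be pinched from above at every angle of the guard; it turns between the fingers
- guard_hinge (a point): middle of the guard's hinge axis, 110 mm above the bench; the shut guard points from here to -x of the shaker
- red_rack: red tube rack, 85 x 125 x 30 mm, loose; leave it alone. Origin: centre of its underside
- tip_box: blue pipette tip box with a clear lid, 122 x 82 x 85 mm, loose; leave it alone. Origin: centre of its underside
- timer: small white bench timer, 60 x 70 x 22 mm, loose; leave it alone. Origin: centre of its underside
- bottle_a: square white reagent bottle, body 44 x 44 x 58 mm, blue round cap 29 mm across, 78 mm tall in all, 130 g. Origin: centre of its base; z points from base to cap. Starts lying flat on a side on the deck (axis 22 mm above it), base in the lane, cap roughly towards the robot. Set down leaning less than 25 degrees it rocks upright. May be absent.
- bottle_b: square white reagent bottle, body 44 x 44 x 58 mm, blue round cap 29 mm across, 78 mm tall in all, 130 g. Origin: centre of its base; z points from base to cap. Starts lying flat on a side on the deck (axis 22 mm above it), base in the lane, cap roughly towards the robot. Set down leaning less than 25 degrees it rocks upright. May be absent.
- bottle_c: square white reagent bottle, body 44 x 44 x 58 mm, blue round cap 29 mm across, 78 mm tall in all, 130 g. Origin: centre of its base; z points from base to cap. Starts lying flat on a side on the deck (axis 22 mm above it), base in the lane, cap roughly towards the robot. Set down leaning less than 25 degrees it rocks upright. May be absent.
- bottle_d: square white reagent bottle, body 44 x 44 x 58 mm, green round cap 29 mm across, 78 mm tall in all, 130 g. Origin: centre of its base; z points from base to cap. Starts standing in the lane.
- bottle_e: square white reagent bottle, body 44 x 44 x 58 mm, green round cap 29 mm across, 78 mm tall in all, 130 g. Origin: centre of its base; z points from base to cap. Starts standing in the lane.
Things that resemble listed ones, but are neither listed nor needed, are in the scene too. Leave any purple or red look-alike of the bottle_c alone.

How it is judged:
By the outcome, as a careful person would: the job done as asked, in the order asked, and still so for the second after the job is handed in, with the robot touching nothing.
Of bottle_a, bottle_b, bottle_c only 2 to 3 are there at a start; the rules pass over those that are not, and their reading is None.
At some moment in a run one of bottle_a, bottle_b, bottle_c may be knocked a few centimetres aside while the robot is not near it.
It also fails if it takes over 210 s, if anything falls off the work surface, if the arm or the gripper's body presses on something with over 40 N, if the wrist force passes 120 N, or if a joint passes its speed limit or range.

## Working session

There is one attempt and no reset: what is moved stays moved. The work goes in short steps, Python scripts to look and compute and a shell command to move; the robot and the scene stay as the last step left them, time stands still between calls to the robot, and variables do not carry over. Pictures are saved under pics/ and viewed, and the job is handed in when it is done.

```bash
ls -la; mkdir -p pics
cat > h.py <<'E'
import numpy as np, cv2
from bench import state, snapshot, hand_in, outline_of, spot_point, grasp_offset
def K(s): return np.array([[s['fx'],0,s['cx']],[0,s['fy'],s['cy']],[0,0,1.]])
def ray(s,r,c):
    p=cv2.undistortPoints(np.array([[[c,r]]],float),K(s),np.array(s['dist'],float))[0,0]
    return np.array([p[0],p[1],1.])
def world(s,r,c,z=None):
    R=np.array(s['R']);t=np.array(s['t'])
    d=ray(s,r,c)
    if z is None:
        z=s['z_map'][int(round(r)),int(round(c))]
    return R.T@(d*z-t)
def onplane(s,r,c,h):
    R=np.array(s['R']);t=np.array(s['t'])
    o=-R.T@t; d=R.T@ray(s,r,c)
    return o+d*(h-o[2])/d[2]
def cloud(s):
    R=np.array(s['R']);t=np.array(s['t']);h,w=s['z_map'].shape
    rr,cc=np.mgrid[0:h,0:w]
    p=cv2.undistortPoints(np.stack([cc.ravel(),rr.ravel()],1).astype(float)[:,None],K(s),np.array(s['dist'],float))[:,0]
    d=np.c_[p,np.ones(len(p))]*s['z_map'].reshape(-1,1)
    P=(d-t)@R
    P[s['z_map'].ravel()==0]=np.nan
    return P.reshape(h,w,3)
def pix(s,X):
    R=np.array(s['R']);rv=cv2.Rodrigues(R)[0]
    return cv2.projectPoints(np.array(X,float).reshape(-1,1,3),rv,np.array(s['t'],float),K(s),np.array(s['dist'],float))[0][:,0]
def save(s,n,crop=None,sc=1):
    im=s['img'][:,:,::-1]
    if crop: im=im[crop[0]:crop[1],crop[2]:crop[3]]
    if sc!=1: im=cv2.resize(im,None,fx=sc,fy=sc,interpolation=cv2.INTER_CUBIC)
    cv2.imwrite('pics/'+n+'.png',im)
E
python3 - <<'E'
from h import *
print(state(), grasp_offset)
for n in ['side','top']:
    s=snapshot(n); save(s,n+'0')
    R=np.array(s['R']);print(n,-R.T@np.array(s['t']),R[2])
    for l in ['shaker','bottle_a','bottle_d','red_rack','tip_box','timer','knob_top','guard']:
        try: print(l,[(round(o['p'],2),np.round(o['box']).astype(int).tolist()) for o in outline_of(l,s)])
        except Exception as e: print(l,e)
    for l in ['lane_mid','knob_top','guard_bar','guard_hinge','bottle_a','bottle_d','shaker']:
        try: print(l,[(round(o['p'],2),np.round(o['point']).astype(int).tolist(), world(s,*o['point']).round(3).tolist()) for o in spot_point(l,s)])
        except Exception as e: print(l,e)
E
```

```text
total 12
drwxr-xr-x  3 agent agent 4096 Dec  5 22:07 .
drwxr-xr-x 23 root  root  4096 Dec  5 22:07 ..
drwxr-xr-x  2 agent agent 4096 Dec  5 22:07 pics
{'t': 0.0, 'joint_positions': array([-7.59511886e+01,  7.13352452e+00,  9.46319941e+01, -9.61357551e-04,
        7.83530841e+01, -4.73290879e+00]), 'joint_velocities': array([ 0.10010244,  0.04355968, -0.0009882 ,  0.02177212, -0.03400537,
       -0.04238982]), 'effort': array([ 8.51426303e-04, -4.17606211e+01, -3.59931600e+01,  7.75156100e-02,
        4.92516963e-02, -1.69262917e-04]), 'tool_pos': array([ 0.2090864 , -0.61478165,  0.21340828]), 'orientation': array([[ 9.46750972e-01,  3.21966346e-01, -5.18432647e-04],
       [ 3.21966726e-01, -9.46748864e-01,  2.00410188e-03],
       [ 1.54427838e-04, -2.06430346e-03, -9.99997857e-01]]), 'ft_force': array([ 0.17388515, -0.19167563, -1.10122661]), 'wrist_torque': array([-0.0382074 , -0.01624295,  0.00645117]), 'gripper_width': 1.001038740008635} 0.0188
side [0.17845227 0.82301348 1.0629967 ] [ 0.26267395 -0.68512145 -0.6794196 ]
shaker [(0.87, [259, 278, 200, 200])]
bottle_a [(0.85, [2
[... 2351 characters left out ...]
ard_bar [(0.74, [123, 127], [0.664, 0.226, 0.246])]
guard_hinge [(0.85, [173, 142], [0.584, 0.226, 0.114])]
bottle_a [(0.86, [196, 288], [0.534, -0.128, 0.104]), (0.85, [315, 320], [0.251, -0.212, 0.047]), (0.84, [200, 354], [0.527, -0.288, 0.103]), (0.78, [186, 218], [0.55, 0.04, 0.128]), (0.77, [215, 400], [0.502, -0.418, 0.044]), (0.56, [201, 321], [0.521, -0.207, 0.119])]
bottle_d [(0.86, [196, 288], [0.534, -0.128, 0.104]), (0.85, [315, 320], [0.251, -0.212, 0.047]), (0.84, [200, 354], [0.527, -0.288, 0.103]), (0.78, [186, 218], [0.55, 0.04, 0.128]), (0.77, [215, 400], [0.502, -0.418, 0.044]), (0.56, [201, 321], [0.521, -0.207, 0.119])]
shaker [(0.94, [207, 234], [0.329, -0.109, 1.18])]
```

View pics/side0.png

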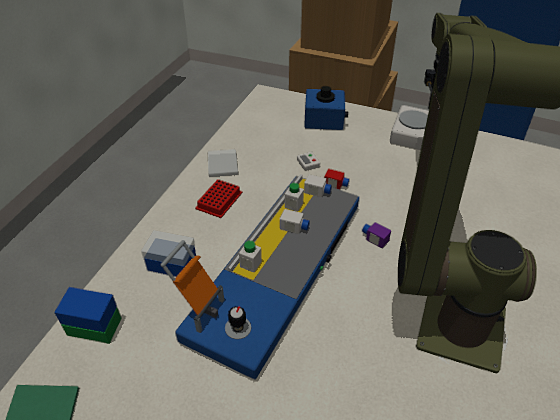

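View pics/top0.png

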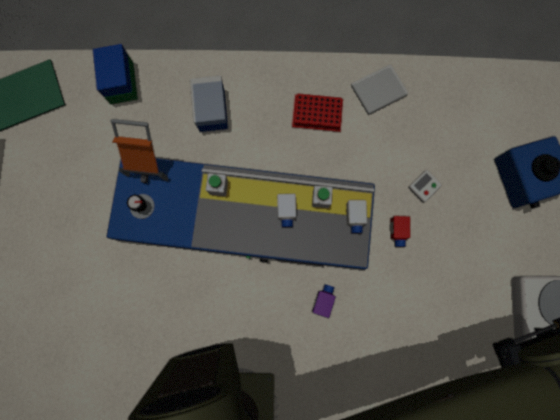

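Run:
```python
import cv2
a=cv2.imread('pics/top0.png')
cv2.imwrite('pics/top0c.png',cv2.resize(a[160:270,190:440],None,fx=3.2,fy=3.2,interpolation=3))
cv2.imwrite('pics/top0d.png',cv2.resize(a[100:240,90:250],None,fx=4,fy=4,interpolation=3))
```

```text
(no output)
```

View pics/top0c.png

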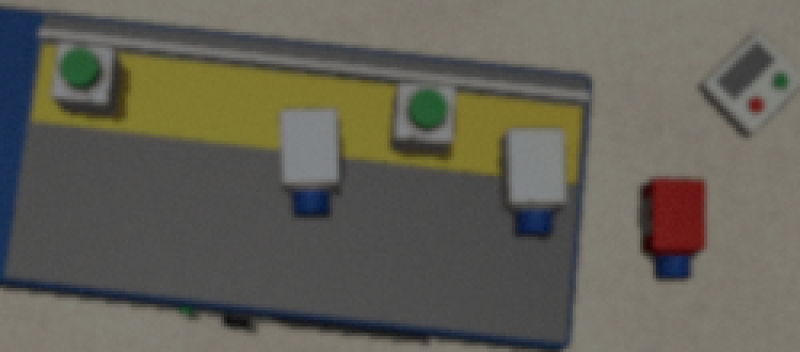

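View pics/top0d.png

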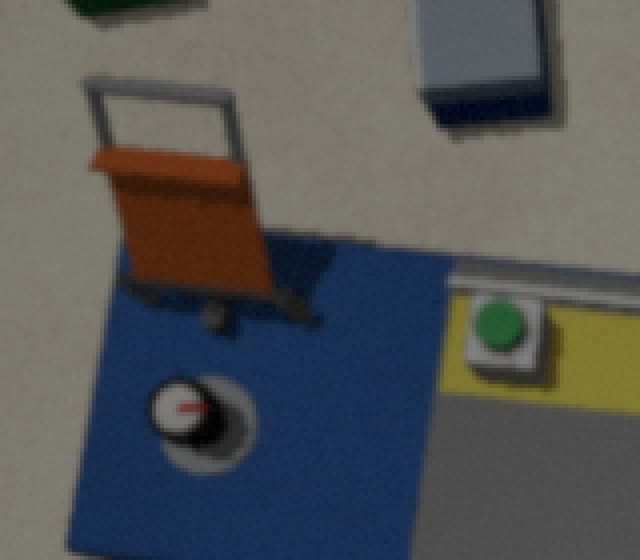

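The top picture shows five things that could be taken for a tipped bottle:
- White, blue cap, lying at (288,209).
- White, blue cap, lying at (357,216).
- White, green cap, standing at (216,183) and (323,195).
- Red look-alike at (400,230).
- Purple look-alike at (325,302).

I choose the two lying white bottles with blue caps, and the crop confirms them. The third tipped bottle is absent. The knob is at (137,203), and the guard is open with its bar at (131,122). Next I fit the poses.

```bash
cat >> h.py <<'E'
def rect(P):
    r=cv2.minAreaRect((P[:,:2]*1000).astype(np.float32)); return np.array(r[0])/1000,np.array(r[1]),r[2]
def blobs(mask,mn=20):
    n,l,st,ce=cv2.connectedComponentsWithStats(mask.astype(np.uint8),connectivity=4)
    return [l==i for i in range(1,n) if st[i,4]>=mn]
E
cat > fit.py <<'E'
from h import *
def bottles(s,verbose=True):
    C=cloud(s);im=s['img'].astype(int);mx=im.max(2);mn=im.min(2)
    hsv=cv2.cvtColor(s['img'],cv2.COLOR_RGB2HSV)
    wh=(hsv[...,1]<50)&(C[...,2]>0.085)&(C[...,2]<0.2)&(C[...,1]<0.1)&(C[...,1]>-0.45)&(C[...,0]>0.35)&(C[...,0]<0.65)
    return C,hsv,wh
if __name__=='__main__':
    s=snapshot('top'); C,hsv,wh=bottles(s)
    ye=(hsv[...,0]>20)&(hsv[...,0]<35)&(hsv[...,1]>120)&(abs(C[...,2]-.06)<.012)
    print('deck z',np.nanmedian(C[...,2][ye]),'n',ye.sum(),'rect',rect(C[ye]))
    # lane end edges/corners
    or_=(hsv[...,0]>3)&(hsv[...,0]<15)&(hsv[...,1]>150)
    print('orange',or_.sum(),np.nanmean(C[or_],0))
    for b in blobs(wh):
        P=C[b];print('white',b.sum(),'z',np.nanmedian(P[:,2]).round(4),rect(P), 'pix',np.argwhere(b).mean(0).round(1))
    for nm,lo,hi in [('blue',100,125),('green',50,80)]:
        m=(hsv[...,0]>lo)&(hsv[...,0]<hi)&(hsv[...,1]>120)&(C[...,2]>0.075)&(C[...,2]<.16)&(C[...,0]>.4)&(C[...,0]<.6)&(C[...,1]<.1)
        for b in blobs(m,12):
            print(nm,b.sum(),np.nanmedian(C[b],0).round(4),'zmax',np.nanmax(C[b][:,2]).round(4))
    # knob
    g=(C[...,2]>0.11)&(C[...,2]<.14)&(C[...,0]>.4)&(C[...,0]<.56)&(C[...,1]>.15)&(C[...,1]<.3)
    for b in blobs(g): print('knob',b.sum(),np.nanmedian(C[b],0),rect(C[b]))
    bar=(C[...,2]>0.15)&(C[...,2]<.3)&(C[...,0]>.56)&(C[...,0]<.75)&(C[...,1]>.1)&(C[...,1]<.35)
    P=C[bar];print('guard',len(P)); 
    pk=P[P[:,2]>P[:,2].max()-.012];print(pk.mean(0),pk.min(0),pk.max(0))
E
python3 fit.py
```

```text
deck z 0.06163973003503139 n 2653 rect (array([ 0.29459277, -0.09793541]), array([429.46014404, 567.16253662]), 84.16374206542969)
orange 1266 [0.56310136 0.1877109  0.20333319]
white 260 z 0.1178 (array([0.56377051, 0.04558579]), array([44.28484344, 45.43583298]), 85.3572998046875) pix [184.3 217.1]
white 250 z 0.1183 (array([ 0.53753894, -0.21095436]), array([43.64379501, 44.82448578]), 86.84033203125) pix [196.3 321.6]
white 445 z 0.1042 (array([ 0.51016632, -0.1264691 ]), array([59.82954025, 43.6319313 ]), 0.9694880843162537) pix [206.2 286.5]
white 468 z 0.1038 (array([ 0.49805399, -0.29469138]), array([60.31198883, 44.480793  ]), 3.3146300315856934) pix [212.4 356.2]
blue 909 [ 0.5695 -0.7525  0.0995] zmax 0.1144
blue 72 [ 0.4701 -0.127   0.0943] zmax 0.1005
blue 72 [ 0.4581 -0.2942  0.0941] zmax 0.1001
green 85 [0.561  0.045  0.1384] zmax 0.1433
green 79 [ 0.5347 -0.2099  0.1388] zmax 0.1442
knob 234 [0.51071571 0.23617595 0.12218375] (array([0.51132483, 0.23828802]), array([38.31237411, 40.96824646]), 18.874652862548828)
guard 1072
[0.66460004 0.2202035  0.24728245] [0.65623374 0.18024273 0.24035425] [0.67346384 0.26517313 0.2518733 ]
```

```bash
cat > pose.py <<'E'
from h import *
s=snapshot('top');C=cloud(s);hsv=cv2.cvtColor(s['img'],cv2.COLOR_RGB2HSV)
ye=(hsv[...,0]>20)&(hsv[...,0]<35)&(hsv[...,1]>100)&(abs(C[...,2]-.06)<.012)&(C[...,0]>.4)&(C[...,0]<.65)
b=max(blobs(ye),key=lambda b:b.sum())
print('yellow',rect(C[ye]))
gr=(hsv[...,1]<60)&(abs(C[...,2]-.06)<.01)&(C[...,0]>.35)&(C[...,0]<.6)&(C[...,1]<.12)
print('gray',max([(b.sum(),rect(C[b])) for b in blobs(gr)],key=lambda q:q[0]))
dk=(abs(C[...,2]-.06)<.012)&(C[...,0]>.35)&(C[...,0]<.65)
print('deck',max([(b.sum(),rect(C[b])) for b in blobs(dk)],key=lambda q:q[0]))
# fence top
fe=(abs(C[...,2]-.075)<.006)&(hsv[...,1]<70)&(C[...,0]>.5)&(C[...,0]<.65)
q=max(blobs(fe),key=lambda b:b.sum());P=C[q];print('fence',q.sum(),rect(P),cv2.fitLine((P[:,:2]*1000).astype(np.float32),2,0,.01,.01).ravel())
for n in ['red_rack','timer','tip_box']:
    o=outline_of(n,s)
    if o: print(n,np.nanmedian(C[o[0]['mask']],0).round(3))
E
python3 pose.py
```

```text
yellow (array([ 0.5454668 , -0.12358679]), array([430.44537354,  64.4649353 ]), 84.24701690673828)
gray (np.int64(8054), (array([ 0.48592239, -0.1198111 ]), array([440.71121216, 192.50187683]), 84.29814147949219))
deck (np.int64(18838), (array([ 0.50518823, -0.01197061]), array([659.15771484, 224.62139893]), 84.11911010742188))
fence 585 (array([ 0.58344208, -0.12683592]), array([432.07138062,   9.68639374]), 84.2066650390625) [ 1.0199632e-01  9.9478477e-01  5.8264661e+02 -1.2883913e+02]
red_rack [ 0.778 -0.207  0.029]
timer [ 0.585 -0.492  0.022]
tip_box [0.776 0.079 0.085]
```

```bash
cat > plan.py <<'E'
from h import *
from scipy.spatial.transform import Rotation as Ro
def toolR(yaw,tilt):
    # yaw: heading of tool x (deg), tilt>0: tool points forward along heading
    base=np.array([[1,0,0],[0,-1,0],[0,0,-1.]])
    return Ro.from_euler('z',yaw,degrees=True).as_matrix()@Ro.from_euler('y',-tilt,degrees=True).as_matrix()@base
def delta(p,R,st=None,p0=None,R0=None):
    if p0 is None:
        st=state(); p0=st['tool_pos'];R0=st['orientation']
    rv=Ro.from_matrix(R@np.array(R0).T).as_rotvec(degrees=True)
    print('rot',rv.round(1).tolist(),'tr cm',((np.array(p)-p0)*100).round(2).tolist())
def tcp(g,R): return np.array(g)+R[:,2]*grasp_offset
E
python3 - <<'E'
from plan import *
R=toolR(1,50); g=np.array([.504,-.1266,.087])
t=tcp(g,R); print(t, R)
delta([.40,-.13,.24],R)
delta(t-R[:,2]*.12,R)
delta(t,R)
E
```

```text
[ 0.51839944 -0.12634866  0.07491559] [[ 0.64268971  0.01745241  0.76592777]
 [ 0.01121819 -0.9998477   0.01336932]
 [ 0.76604444  0.         -0.64278761]]
rot [8.6, -49.4, -16.6] tr cm [19.08, 48.54, 2.53]
rot [8.6, -49.4, -16.6] tr cm [21.73, 48.74, -6.26]
rot [8.6, -49.4, -16.6] tr cm [30.92, 48.9, -13.98]
```

```bash
python3 -m handwheel '{"rotation":[[0,0,-5],[2,-10,-8],[4,-20,-12],[6,-30,-14],[8.6,-40,-16]],"translation":[[3,6,3],[6,12,4],[9,18,4],[12,24,4],[14,30,4]],"jaw":[6.5,6.5,6.5,6.5,6.5]}'; python3 -m handwheel '{"rotation":[[0,-9,-1],[0,-9,-1],[0,-9,-1],[0,-9,-1],[0,-9,-1]],"translation":[[2,6,0],[4,12,-1],[5,18,-1.5],[5,18.5,-1.5],[5,18.5,-1.5]],"jaw":[6.5,6.5,6.5,6.5,6.5]}'
python3 - <<'E'
from plan import *
print(state()['joint_positions'].round(1),state()['ft_force'])
R=toolR(1,50); g=np.array([.504,-.1266,.087])
t=tcp(g,R)
delta(t-R[:,2]*.12,R)
delta(t,R)
s=snapshot('top');save(s,'t1',(100,340,180,480),2)
E
python3 fit.py | grep white
```

```text
t: 2.48
tool_pos: [0.3411, -0.338, 0.2559]
orientation: [[0.753, 0.043, 0.656], [0.02, -0.999, 0.042], [0.658, -0.018, -0.753]]
ft_force: [-0.1, 0.9, 1.4]
gripper_width: 0.688
t: 3.1
tool_pos: [0.3904, -0.1541, 0.2397]
orientation: [[0.646, 0.029, 0.763], [0.009, -0.999, 0.031], [0.763, -0.013, -0.646]]
ft_force: [-0.3, -0.1, 1.4]
gripper_width: 0.683
[-57.5 -58.6 147.5  45.3  68.2  22.4] [-0.33529699 -0.1155734   1.36524782]
rot [-0.7, -0.3, -0.7] tr cm [3.61, 2.61, -8.76]
rot [-0.7, -0.3, -0.7] tr cm [12.8, 2.78, -16.48]
white 262 z 0.1177 (array([0.56320428, 0.04554346]), array([44.68964386, 44.79500198]), 83.99464416503906) pix [184.4 217.2]
white 255 z 0.118 (array([ 0.53724982, -0.21108366]), array([43.66578674, 44.08676147]), 86.85270690917969) pix [196.3 321.6]
white 450 z 0.1044 (array([ 0.51016858, -0.12642757]), array([59.71961594, 43.56447601]), 0.9477584362030029) pix [206.2 286.6]
white 471 z 0.104 (array([ 0.4977861 , -0.29480673]), array([60.27244568, 44.99853897]), 1.5811928510665894) pix [212.3 356.3]
```

View pics/t1.png

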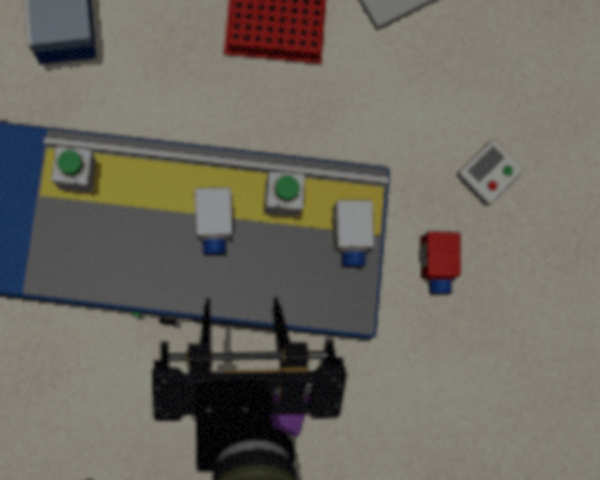

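```bash
python3 -m handwheel '{"rotation":[[0,8,0],[0,8,0],[0,8,0],[0,8,0],[0,8,0]],"translation":[[3,1.5,0],[5,2.6,-2],[6.6,2.7,-5],[6.6,2.7,-7],[6.6,2.7,-7]],"jaw":[6.5,6.5,6.5,6.5,6.5]}'
python3 - <<'E'
from plan import *
print(state()['joint_positions'].round(1),state()['ft_force'])
R=toolR(1,42); g=np.array([.504,-.1266,.087])
t=tcp(g,R);print(t)
delta(t-R[:,2]*.05,R)
delta(t,R)
s=snapshot('side');save(s,'s1',(120,320,180,440),3)
E
```

```text
t: 3.82
tool_pos: [0.4551, -0.1277, 0.1675]
orientation: [[0.748, 0.024, 0.663], [0.005, -1.0, 0.031], [0.664, -0.02, -0.748]]
ft_force: [1.4, -0.1, 0.5]
gripper_width: 0.685
[-38.1 -41.3 144.1  35.1  49.   34.2] [ 1.4017827  -0.06283883  0.46956603]
[ 0.51657774 -0.12638045  0.07302888]
rot [-1.1, -0.4, -0.4] tr cm [2.8, 0.07, -5.73]
rot [-1.1, -0.4, -0.4] tr cm [6.15, 0.13, -9.44]
```

View pics/s1.png

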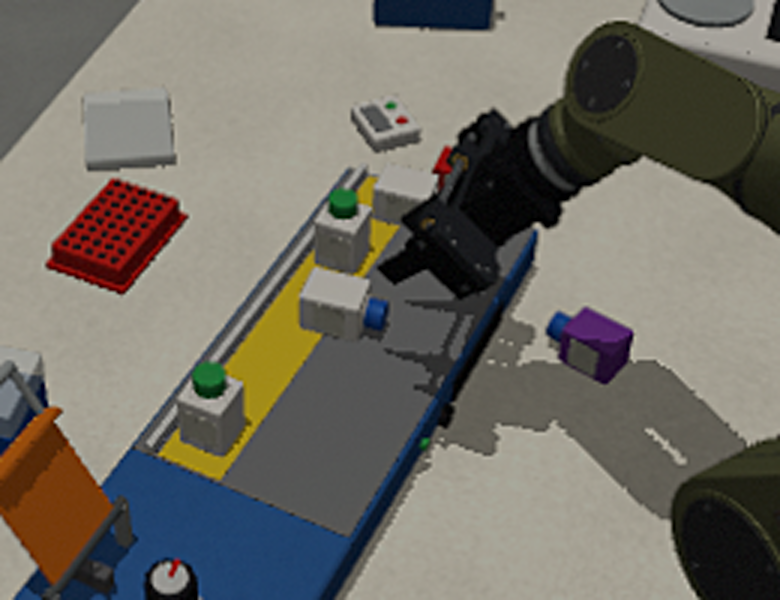

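The side view shows the gripper above and behind the lying bottle at about (350,300) in the crop, lined up with it. I'm advancing along the tool axis to grasp it.

```bash
python3 -m handwheel '{"rotation":[[-1,0,0],[-1,-0.4,-0.4],[-1,-0.4,-0.4],[-1,-0.4,-0.4],[-1,-0.4,-0.4]],"translation":[[1.4,0,-3],[2.8,0.1,-5.7],[4.5,0.1,-7.6],[6.1,0.1,-9.35],[6.1,0.1,-9.35]],"jaw":[6.5,6.5,6.5,6.5,6.5]}'; python3 -m handwheel '{"rotation":[[0,0,0],[0,0,0],[0,0,0],[0,0,0],[0,0,0]],"translation":[[0,0,0],[0,0,0],[0,0,0],[0,0,0],[0,0,0]],"jaw":[3.5,3.5,3.5,3.5,3.5]}' 15;  python3 - <<'E'
from plan import *
print(state()['joint_positions'].round(1))
s=snapshot('side');save(s,'s2',(120,320,180,440),3)
E
```

```text
t: 4.5
tool_pos: [0.5175, -0.1269, 0.0763]
orientation: [[0.742, 0.019, 0.67], [0.013, -1.0, 0.013], [0.671, -0.001, -0.742]]
ft_force: [-0.4, 0.2, 0.2]
gripper_width: 0.682
t: 5.12
tool_pos: [0.518, -0.1267, 0.0776]
orientation: [[0.74, 0.019, 0.672], [0.015, -1.0, 0.012], [0.673, 0.001, -0.74]]
ft_force: [-2.9, 0.4, 6.0]
gripper_width: 0.462
[-30.9 -20.8 141.8  46.3  29.5  22.8]
```

View pics/s2.png

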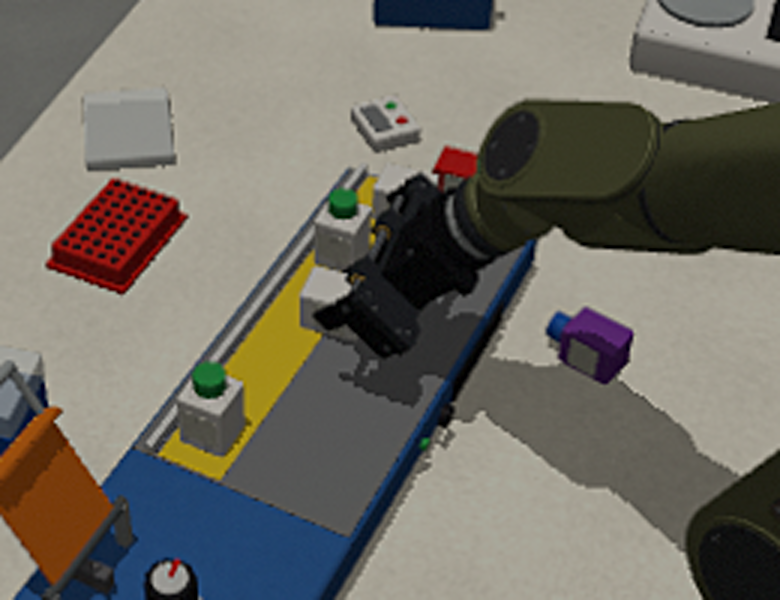

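```bash
cat > stand.py <<'E'
from plan import *
import sys
O=np.array([.529,.0158,.0602]); YAW=-5.85
SH=Ro.from_euler('z',YAW,degrees=True).as_matrix()
def rel(cx,cy,ang):
    """lying bottle body centre & axis angle -> save bottle pose in tool frame (now)"""
    st=state();a=np.radians(ang);b=np.array([np.cos(a),np.sin(a),0])
    base=np.array([cx,cy,.0822])+.029*b
    Rb=np.c_[ [0,0,1.], np.cross(-b,[0,0,1.]), -b]
    Rt=np.array(st['orientation']);
    np.savez('rel.npz',d=Rt.T@(base-st['tool_pos']),r=Rt.T@Rb)
def target(y,lean,clear=.001,x=.031,yaw=YAW):
    z=np.load('rel.npz'); SHy=Ro.from_euler('z',yaw,degrees=True).as_matrix()
    # bottle: axis up, leaned toward -x by lean; bottle x axis (was up) -> +x
    Rb0=np.array([[1,0,0],[0,1,0],[0,0,1.]])
    Rb=SHy@Ro.from_euler('y',-lean,degrees=True).as_matrix()@Rb0
    p=O+SH@np.array([x,y,0])+np.array([0,0,clear+.022*np.sin(np.radians(lean))])
    R=Rb@z['r'].T
    return p-R@z['d'],R
E
python3 - <<'E'
from stand import *
rel(.5102,-.1265,.96)
for l in (10,15):
    p,R=target(-.143,l); print(p,R[:,2]);delta(p,R)
    # intermediate rot list
E
```

```text
[ 0.53700752 -0.12911606  0.08511903] [-0.6087737   0.06310181 -0.79083041]
rot [3.4, 80.0, -5.7] tr cm [1.9, -0.24, 0.76]
[ 0.5352962  -0.12894073  0.08619608] [-0.5378904   0.05583925 -0.84116342]
rot [3.2, 75.0, -5.8] tr cm [1.73, -0.22, 0.86]
```

```bash
python3 -m handwheel '{"rotation":[[0,0,0],[0,5,0],[0.6,14,-1],[1,23,-1.7],[1.4,32,-2.4]],"translation":[[0,0,3],[0,0,6],[0.3,0,8],[0.6,-0.1,8],[0.9,-0.1,8]],"jaw":[3.5,3.5,3.5,3.5,3.5]}' 15
python3 - <<'E'
from stand import *
print(state()['joint_positions'].round(1))
p,R=target(-.143,12); delta(p,R)
E
```

```text
t: 5.8
tool_pos: [0.5263, -0.1273, 0.1569]
orientation: [[0.985, -0.031, 0.172], [-0.034, -0.999, 0.015], [0.172, -0.021, -0.985]]
ft_force: [0.1, 0.5, -1.2]
gripper_width: 0.462
[-21.7 -10.4 117.8   5.   63.8  68.3]
rot [2.0, 45.6, -3.3] tr cm [1.0, -0.17, -7.13]
```

```bash
python3 -m handwheel '{"rotation":[[0.4,9,-0.7],[0.8,18,-1.3],[1.2,27,-2],[1.6,36,-2.7],[2,45.6,-3.3]],"translation":[[0.2,0,0],[0.4,-0.1,0],[0.6,-0.1,0],[0.8,-0.1,0],[1,-0.2,-1]],"jaw":[3.5,3.5,3.5,3.5,3.5]}' 15
python3 - <<'E'
from stand import *
print(state()['joint_positions'].round(1))
p,R=target(-.143,12); delta(p,R)
s=snapshot('side');save(s,'s3',(120,320,180,440),3)
E
```

```text
t: 6.42
tool_pos: [0.5374, -0.1294, 0.1469]
orientation: [[0.809, -0.102, -0.579], [-0.081, -0.995, 0.061], [-0.582, -0.002, -0.813]]
ft_force: [-0.2, -0.1, -1.2]
gripper_width: 0.458
[-16.   21.2  90.   -6.  104.   80.1]
rot [-0.0, 0.1, 0.1] tr cm [-0.1, 0.03, -6.13]
```

View pics/s3.png

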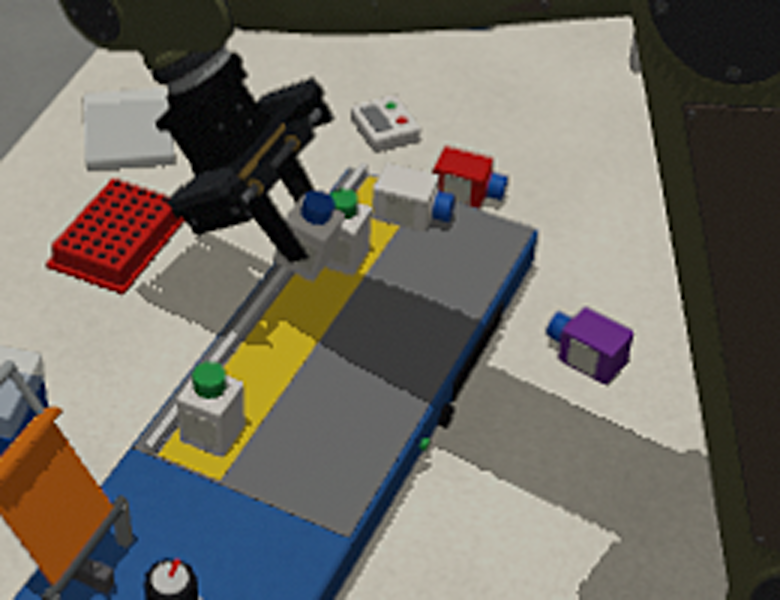

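```bash
python3 -m handwheel '{"rotation":[[0,0,0],[0,0,0],[0,0,0],[0,0,0],[0,0,0]],"translation":[[-0.1,0,-2],[-0.1,0,-4],[-0.1,0,-5.2],[-0.1,0,-5.8],[-0.1,0,-6.1]],"jaw":[3.5,3.5,3.5,3.5,3.5]}' 15; python3 -m handwheel '{"rotation":[[0,0,0],[0,0,0],[0,0,0],[0,0,0],[0,0,0]],"translation":[[0,0,0],[0,0,0],[0,0,0],[0,0,0],[0,0,0]],"jaw":[4.2,4.8,5.4,6,6]}'; python3 -m handwheel '{"rotation":[[0,0,0],[0,-5,0],[0,-14,0],[0,-24,0],[0,-30,0]],"translation":[[0,0,3],[0,0,6],[0,-2,10],[0,-6,12],[0,-10,12]],"jaw":[6,6,6,6.2,6.5]}'; python3 fit.py | grep -v knob;  python3 - <<'E'
from plan import *
s=snapshot('side');save(s,'s4',(120,320,180,440),3)
E
```

```text
t: 7.1
tool_pos: [0.5351, -0.1291, 0.0864]
orientation: [[0.81, -0.102, -0.577], [-0.081, -0.995, 0.062], [-0.581, -0.004, -0.814]]
ft_force: [-0.2, 1.7, 5.6]
gripper_width: 0.462
t: 7.72
tool_pos: [0.5352, -0.1292, 0.085]
orientation: [[0.81, -0.101, -0.577], [-0.081, -0.995, 0.062], [-0.581, -0.004, -0.814]]
ft_force: [-0.3, 1.1, -0.1]
gripper_width: 0.625
t: 8.35
tool_pos: [0.5364, -0.2308, 0.2094]
orientation: [[0.993, -0.085, -0.083], [-0.08, -0.995, 0.058], [-0.088, -0.051, -0.995]]
ft_force: [-0.4, -0.4, -0.4]
gripper_width: 0.676
deck z 0.061704432565759235 n 1463 rect (array([ 0.55547943, -0.02230637]), array([225.34671021,  62.33931732]), 84.37859344482422)
orange 1125 [0.614374   0.21303069 0.16892774]
white 260 z 0.1179 (array([0.56345929, 0.04553748]), array([44.67964935, 44.79560089]), 84.41178131103516) pix [184.3 217. ]
white 180 z 0.1178 (array([ 0.5459176 , -0.12820193]), array([40.90483475, 44.7204895 ]), 83.9267349243164) pix [192.8 286. ]
blue 908 [ 0.5698 -0.7519  0.0995] zmax 0.1131
blue 91 [ 0.5442 -0.1299  0.1384] zmax 0.1432
blue 31 [ 0.4533 -0.2986  0.093 ] zmax 0.099
green 84 [0.5609 0.0456 0.1385] zmax 0.1422
guard 1081
[0.66474161 0.22146108 0.24801537] [0.65597467 0.18002016 0.24264194] [0.67322555 0.26491014 0.25443173]
```

View pics/s4.png

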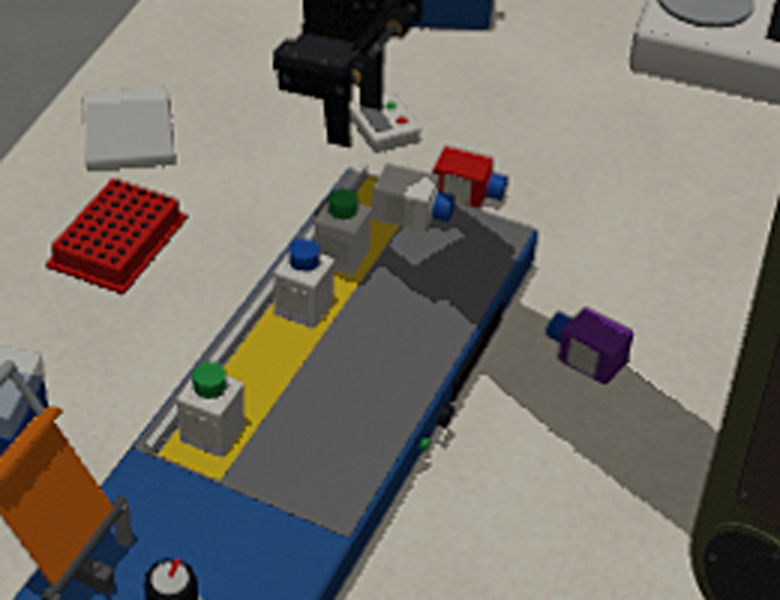

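Run:
```python
from plan import *
R=toolR(2.4,42); g=np.array([.492,-.295,.087])
t=tcp(g,R);print(t,state()['joint_positions'].round(1))
delta(t-R[:,2]*.08,R)
delta(t,R)
```

```text
[ 0.50456862 -0.29447322  0.07302888] [-29.    2.9 100.    0.5  83.3  65.9]
rot [-3.9, -47.3, 5.9] tr cm [-8.3, -6.43, -7.46]
rot [-3.9, -47.3, 5.9] tr cm [-2.95, -6.2, -13.41]
```

```bash
python3 -m handwheel '{"rotation":[[-0.8,-9,1.2],[-1.6,-18,2.4],[-2.4,-28,3.5],[-3.2,-38,4.7],[-3.9,-47.3,5.9]],"translation":[[-3,-2,0],[-6,-4,0],[-8.3,-6.4,-1],[-8.3,-6.4,-3],[-8.3,-6.4,-6]],"jaw":[6.5,6.5,6.5,6.5,6.5]}'
python3 - <<'E'
from plan import *
R=toolR(2.4,42); g=np.array([.492,-.295,.087])
t=tcp(g,R);print(t,state()['joint_positions'].round(1))
delta(t-R[:,2]*.04,R)
delta(t,R)
s=snapshot('side');save(s,'s5',(120,320,180,440),3)
E
python3 fit.py | egrep 'white|blue'
```

```text
t: 9.07
tool_pos: [0.4526, -0.2931, 0.1475]
orientation: [[0.747, 0.047, 0.663], [0.036, -0.999, 0.03], [0.664, 0.001, -0.748]]
ft_force: [0.9, 0.0, -0.8]
gripper_width: 0.687
[ 0.50456862 -0.29447322  0.07302888] [-57.1 -19.5 133.   46.   52.7   5.7]
rot [0.1, -0.4, -0.3] tr cm [2.52, -0.25, -4.47]
rot [0.1, -0.4, -0.3] tr cm [5.2, -0.14, -7.44]
white 257 z 0.1179 (array([0.56369293, 0.04545081]), array([44.48815536, 45.20627975]), 85.33697509765625) pix [184.3 217.1]
white 238 z 0.1181 (array([ 0.54567059, -0.12935086]), array([43.45045853, 44.78783417]), 84.47388458251953) pix [192.7 288.5]
white 250 z 0.118 (array([ 0.53742621, -0.2110918 ]), array([43.5446434 , 44.82850266]), 86.6918716430664) pix [196.3 321.7]
white 465 z 0.1039 (array([ 0.49806662, -0.2951582 ]), array([60.06659698, 45.16320801]), 1.0628443956375122) pix [212.3 356.3]
white 40 z 0.1651 (array([ 0.43934702, -0.25064825]), array([10.45464039, 33.14781189]), 87.0815658569336) pix [233.9 341.6]
white 35 z 0.1661 (array([ 0.43937286, -0.32467844]), array([33.52233505,  8.51017857]), 13.959090232849121) pix [233.7 374.7]
white 30 z 0.1962 (array([ 0.36898215, -0.34332233]), array([ 7.89209843, 30.28501129]), 12.61826229095459) pix [264.6 387.4]
blue 911 [ 0.5694 -0.7519  0.0994] zmax 0.1152
blue 90 [ 0.5433 -0.1298  0.1386] zmax 0.1441
blue 71 [ 0.4579 -0.2959  0.0944] zmax 0.1007
```

View pics/s5.png

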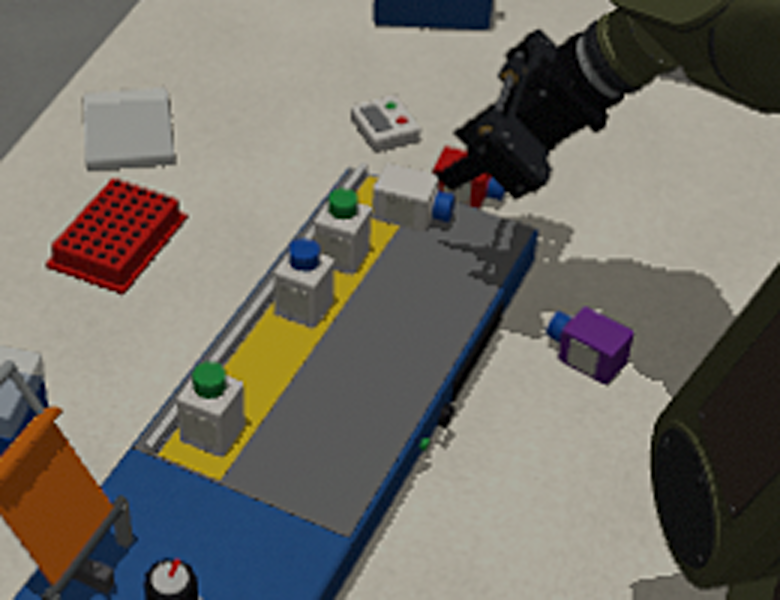

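The gripper is lined up behind the second lying bottle, which is at about (410,198) in the crop. I'm advancing to grasp it.

```bash
python3 -m handwheel '{"rotation":[[0,-0.4,-1],[0,-0.4,-1],[0,-0.4,-1],[0,-0.4,-1],[0,-0.4,-1]],"translation":[[1.2,-0.2,-2.5],[2.5,-0.2,-4.5],[3.9,-0.2,-6],[5.2,-0.15,-7.3],[5.2,-0.15,-7.3]],"jaw":[6.5,6.5,6.5,6.5,6.5]}'; python3 -m handwheel '{"rotation":[[0,0,0],[0,0,0],[0,0,0],[0,0,0],[0,0,0]],"translation":[[0,0,0],[0,0,0],[0,0,0],[0,0,0],[0,0,0]],"jaw":[3.5,3.5,3.5,3.5,3.5]}' 15;  python3 - <<'E'
from stand import *
print(state()['joint_positions'].round(1))
rel(.498,-.295,1.6)
p,R=target(-.312,12); delta(p,R)
E
```

```text
t: 9.8
tool_pos: [0.5063, -0.2937, 0.0743]
orientation: [[0.748, 0.032, 0.663], [0.022, -0.999, 0.024], [0.663, -0.003, -0.748]]
ft_force: [0.7, -0.2, -0.0]
gripper_width: 0.685
t: 10.42
tool_pos: [0.5047, -0.295, 0.0748]
orientation: [[0.746, 0.029, 0.665], [0.021, -1.0, 0.019], [0.665, -0.0, -0.747]]
ft_force: [-4.3, 0.6, 5.7]
gripper_width: 0.461
[-51.2  -6.9 131.1  53.5  41.3  -0. ]
rot [2.9, 78.0, -6.3] tr cm [1.15, -0.17, 1.13]
```

```bash
python3 -m handwheel '{"rotation":[[0,0,0],[0,5,0],[0.5,14,-1],[0.9,23,-1.7],[1.2,32,-2.5]],"translation":[[0,0,3],[0,0,6],[0.2,0,8],[0.4,0,8],[0.6,-0.1,8]],"jaw":[3.5,3.5,3.5,3.5,3.5]}' 15; python3 -m handwheel '{"rotation":[[0.4,9,-0.7],[0.8,18,-1.4],[1.1,27,-2.1],[1.4,36,-3],[1.7,45.6,-3.8]],"translation":[[0.1,0,0],[0.2,0,0],[0.3,0,0],[0.5,-0.1,0],[0.6,-0.1,0]],"jaw":[3.5,3.5,3.5,3.5,3.5]}' 15;python3 - <<'E'
from stand import *
print(state()['joint_positions'].round(1))
p,R=target(-.312,12); delta(p,R)
E
```

```text
t: 11.05
tool_pos: [0.5101, -0.2955, 0.1543]
orientation: [[0.986, -0.024, 0.163], [-0.028, -0.999, 0.019], [0.162, -0.024, -0.986]]
ft_force: [0.3, 0.4, -1.2]
gripper_width: 0.461
t: 11.68
tool_pos: [0.5166, -0.2964, 0.1536]
orientation: [[0.802, -0.105, -0.588], [-0.084, -0.994, 0.063], [-0.592, -0.002, -0.806]]
ft_force: [-0.1, -0.0, -1.8]
gripper_width: 0.46
[-28.6  25.   84.4 -13.5 104.3  68. ]
rot [-0.0, 0.0, 0.2] tr cm [-0.04, -0.03, -6.76]
```

```bash
python3 -m handwheel '{"rotation":[[0,0,0],[0,0,0],[0,0,0],[0,0,0],[0,0,0]],"translation":[[0,0,-2.5],[0,0,-4.5],[0,0,-5.8],[0,0,-6.4],[0,0,-6.7]],"jaw":[3.5,3.5,3.5,3.5,3.5]}' 15; python3 -m handwheel '{"rotation":[[0,0,0],[0,0,0],[0,0,0],[0,0,0],[0,0,0]],"translation":[[0,0,0],[0,0,0],[0,0,0],[0,0,0],[0,0,0]],"jaw":[4.2,4.8,5.4,6,6]}'; python3 -m handwheel '{"rotation":[[0,0,0],[0,-5,0],[0,-14,0],[0,-24,0],[0,-34,0]],"translation":[[0,0,3],[0,0,6],[-2,0,10],[-5,3,14],[-8,8,16]],"jaw":[6,6,6,6.2,6.5]}'; python3 -m handwheel '{"rotation":[[0,0,0],[0,0,0],[0,0,0],[0,0,0],[0,0,0]],"translation":[[0,6,0],[0,12,0],[2,18,0],[3,24,0],[3,30,0]],"jaw":[6,6,6,6,6]}'; python3 fit.py;  python3 - <<'E'
from plan import *
s=snapshot('side');save(s,'s6',(120,360,150,470),2.4)
s=snapshot('top');save(s,'t6',(90,250,90,250),4)
print(spot_point('knob_top',s))
E
```

```text
t: 12.3
tool_pos: [0.5164, -0.2966, 0.0872]
orientation: [[0.806, -0.105, -0.583], [-0.084, -0.995, 0.063], [-0.587, -0.002, -0.81]]
ft_force: [-0.5, -0.4, -1.0]
gripper_width: 0.465
t: 12.92
tool_pos: [0.5165, -0.2964, 0.0868]
orientation: [[0.805, -0.104, -0.584], [-0.083, -0.995, 0.063], [-0.587, -0.003, -0.809]]
ft_force: [0.3, -0.2, -0.3]
gripper_width: 0.627
t: 13.55
tool_pos: [0.438, -0.2185, 0.2505]
orientation: [[0.996, -0.086, -0.027], [-0.085, -0.995, 0.06], [-0.032, -0.057, -0.998]]
ft_force: [0.0, 0.6, 1.4]
gripper_width: 0.676
t: 14.18
tool_pos: [0.4674, 0.0841, 0.2466]
orientation: [[0.996, -0.085, -0.036], [-0.083, -0.995, 0.063], [-0.042, -0.06, -0.997]]
ft_force: [0.7, -0.3, 0.4]
gripper_width: 0.634
deck z 0.06166665682927512 n 2290 rect (array([ 0.30371619, -0.09939893]), array([428.94586182, 547.89599609]), 84.19841766357422)
orange 362 [0.59032906 0.19587403 0.20239592]
white 151 z 0.1187 (array([0.56449139, 0.04524352]), array([44.43302536, 42.72235107]), 84.0516128540039) pix [180.3 217.1]
white 236 z 0.1181 (array([ 0.54562036, -0.12918243]), array([43.49842072, 44.49262619]), 85.4996109008789) pix [192.5 288.3]
white 254 z 0.1182 (array([ 0.53727332, -0.21103139]), array([43.55547333, 44.134655  ]), 87.12689208984375) pix [196.3 321.6]
white 254 z 0.1183 (array([ 0.53030499, -0.29510413]), array([44.08509827, 45.15182114]), 83.67398834228516) pix [200.1 356.3]
blue 910 [ 0.5695 -0.7521  0.0997] zmax 0.1153
blue 90 [ 0.5427 -0.1289  0.1384] zmax 0.1431
blue 91 [ 0.528  -0.2948  0.1385] zmax 0.1431
green 85 [0.5609 0.045  0.138 ] zmax 0.1431
green 80 [ 0.5356 -0.21    0.1381] zmax 0.1426
guard 662
[0.66465859 0.22004314 0.24787154] [0.65522931 0.17967983 0.24326961] [0.67248296 0.2645767  0.25473589]
[]
```

View pics/s6.png

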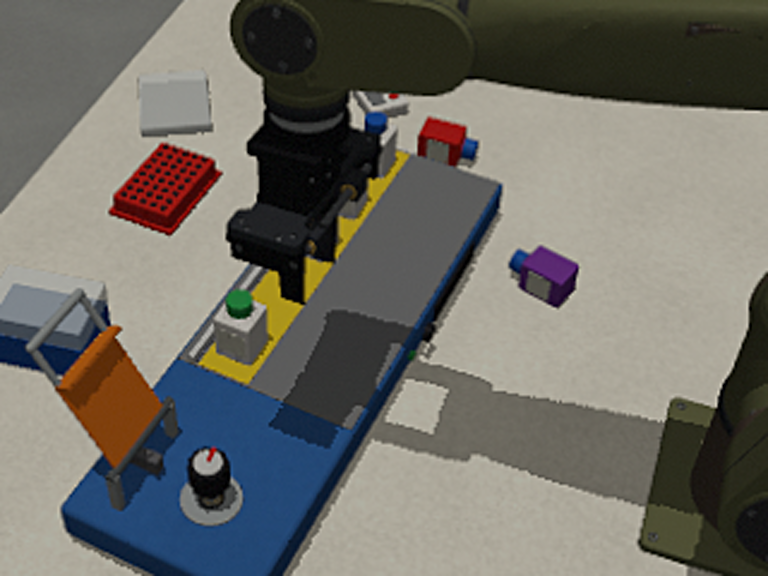

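View pics/t6.png

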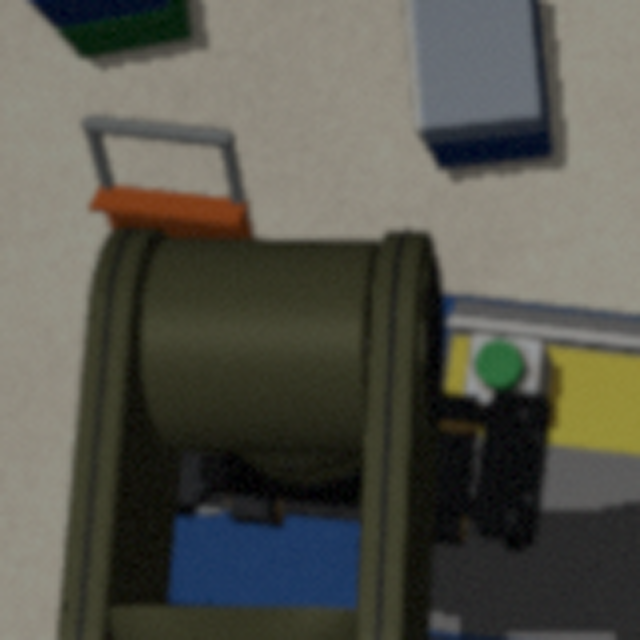

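Run:
```python
from plan import *
print(state()['joint_positions'].round(1))
R=toolR(-38,0); delta([.5114,.2385,.16],R)
```

```text
[  1.3 -15.8 113.2   3.7  84.7  95.6]
rot [-4.1, -1.0, -33.3] tr cm [4.44, 15.57, -8.63]
```

```bash
python3 -m handwheel '{"rotation":[[0,0,-8],[-1,0,-16],[-2,0,-24],[-4,-1,-33.3],[-4,-1,-33.3]],"translation":[[1.2,5,0],[2.4,10,-1],[4.4,15.6,-3],[4.4,15.6,-7],[4.4,15.6,-8.6]],"jaw":[6.5,6.5,6.5,6.5,6.5]}'
python3 - <<'E'
from plan import *
print(state()['joint_positions'].round(1))
R=toolR(-38,0); delta([.5114,.2385,.091],R)
s=snapshot('side');save(s,'s7',(220,380,150,350),4)
E
```

```text
t: 15.0
tool_pos: [0.5103, 0.2367, 0.1573]
orientation: [[0.787, -0.617, -0.004], [-0.617, -0.787, 0.001], [-0.004, 0.002, -1.0]]
ft_force: [-0.1, 0.3, 0.4]
gripper_width: 0.686
[ 1.940e+01 -1.300e+00  1.090e+02  1.000e-01  7.260e+01  1.474e+02]
rot [-0.0, -0.2, 0.1] tr cm [0.11, 0.18, -6.63]
```

View pics/s7.png

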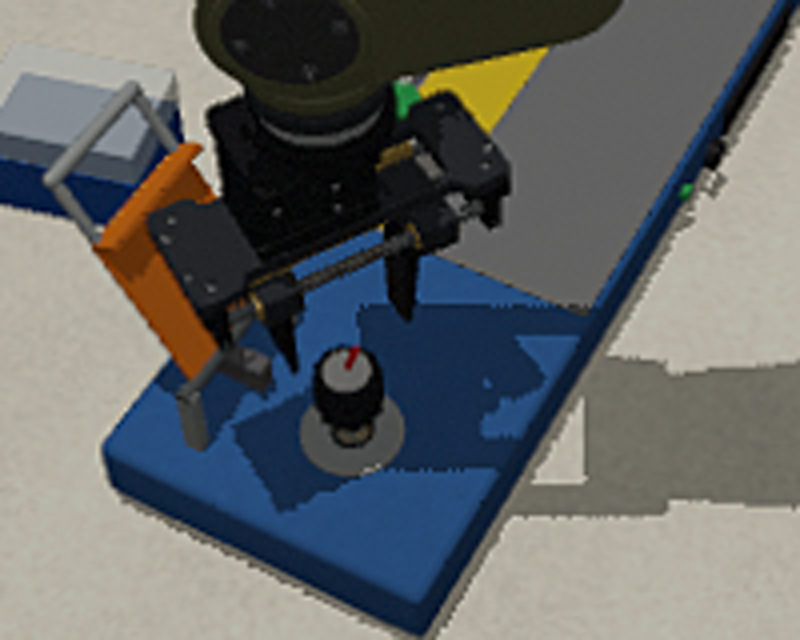

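```bash
python3 -m handwheel '{"rotation":[[0,0,0],[0,0,0],[0,0,0],[0,0,0],[0,0,0]],"translation":[[0.1,0.2,-2],[0.1,0.2,-4],[0.1,0.2,-5.6],[0.1,0.2,-6.4],[0.1,0.2,-6.4]],"jaw":[6.5,6.5,6.5,6.5,6.5]}'; python3 -m handwheel '{"rotation":[[0,0,0],[0,0,0],[0,0,0],[0,0,0],[0,0,0]],"translation":[[0,0,0],[0,0,0],[0,0,0],[0,0,0],[0,0,0]],"jaw":[5,4,3,3,3]}' 12
python3 - <<'E'
from plan import *
print(state()['ft_force'],state()['wrist_torque'])
s=snapshot('side');save(s,'s8',(220,380,150,350),4)
E
```

```text
t: 15.68
tool_pos: [0.5119, 0.24, 0.0955]
orientation: [[0.787, -0.618, -0.001], [-0.618, -0.787, 0.002], [-0.002, -0.001, -1.0]]
ft_force: [0.7, -1.3, -0.7]
gripper_width: 0.681
t: 16.3
tool_pos: [0.5112, 0.2386, 0.0966]
orientation: [[0.787, -0.617, -0.003], [-0.617, -0.787, -0.001], [-0.001, 0.003, -1.0]]
ft_force: [-5.5, -6.1, 5.5]
gripper_width: 0.402
[-5.52127678 -6.11152753  5.5127753 ] [-1.02806481  0.90822383  0.00769644]
```

View pics/s8.png

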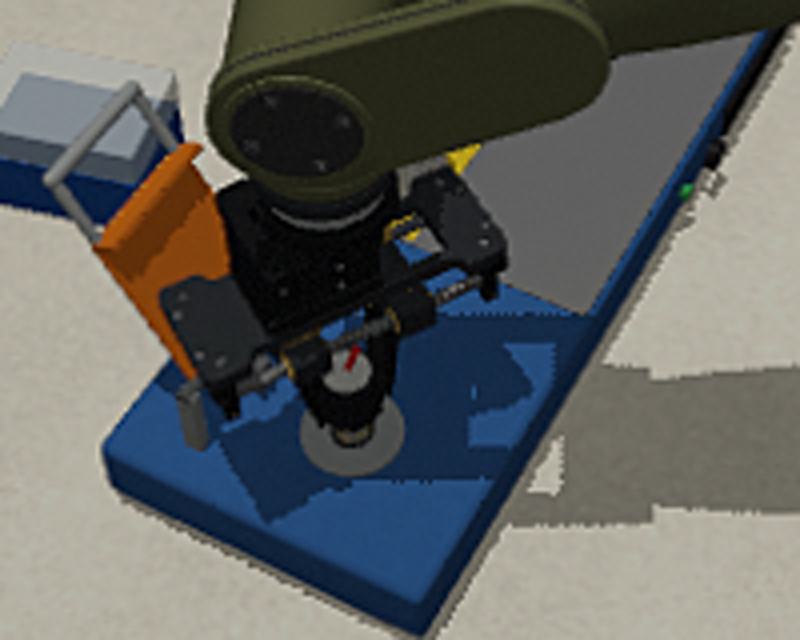

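```bash
python3 -m handwheel '{"rotation":[[0,0,8],[0,0,17],[0,0,26],[0,0,35],[0,0,44]],"translation":[[-0.06,-0.1,0],[-0.06,-0.1,0],[-0.06,-0.1,0],[-0.06,-0.1,0],[-0.06,-0.1,0]],"jaw":[3,3,3,3,3]}' 12; python3 -m handwheel '{"rotation":[[0,0,9],[0,0,18],[0,0,22],[0,0,22],[0,0,22]],"translation":[[0,0,0],[0,0,0],[0,0,0],[0,0,0],[0,0,0]],"jaw":[3,3,3,3,3]}' 12
python3 - <<'E'
from plan import *
print(state()['ft_force'],state()['wrist_torque'],state()['joint_positions'].round(1))
s=snapshot('side');save(s,'s9',(220,380,150,350),4)
E
```

```text
t: 16.98
tool_pos: [0.5122, 0.2386, 0.0977]
orientation: [[0.994, 0.107, -0.0], [0.107, -0.994, 0.001], [-0.0, -0.001, -1.0]]
ft_force: [-2.8, -2.5, 7.6]
gripper_width: 0.401
t: 17.6
tool_pos: [0.5129, 0.2395, 0.0987]
orientation: [[0.884, 0.468, 0.001], [0.468, -0.884, 0.002], [0.002, -0.002, -1.0]]
ft_force: [-2.0, -1.7, 7.2]
gripper_width: 0.396
[-2.01541237 -1.70588165  7.19660101] [-0.34938136  0.35499869  0.15290848] [1.950e+01 2.300e+00 1.113e+02 1.000e-01 6.630e+01 8.160e+01]
```

View pics/s9.png

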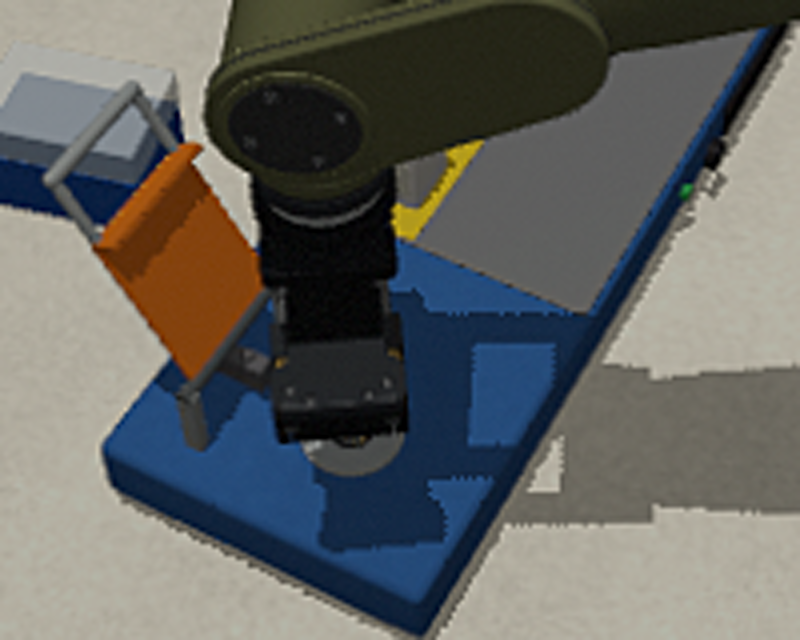

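```bash
python3 -m handwheel '{"rotation":[[0,0,0],[0,0,0],[0,0,0],[0,0,-8],[0,0,-18]],"translation":[[0,0,0],[0,0,0],[0,0,0],[-0.1,0,3],[-0.1,0,6]],"jaw":[4.5,6,6.5,6.5,6.5]}' ; python3 -m handwheel '{"rotation":[[0,0,-10],[0,0,-20],[0,0,-30],[0,0,-40],[0,0,-46]],"translation":[[0,0,0],[0,0,0],[0,0,0],[0,0,0],[0,0,0]],"jaw":[6.5,6.5,6.5,6.5,6.5]}' ;python3 - <<'E'
from plan import *
s=snapshot('side');save(s,'s10',(220,380,150,350),4)
C=cloud(s);hsv=cv2.cvtColor(s['img'],cv2.COLOR_RGB2HSV)
m=np.hypot(C[...,0]-.5114,C[...,1]-.2385)<.016
m&=(C[...,2]<.135)&(C[...,2]>.08)
print('top z',np.nanpercentile(C[...,2][m],[50,75,90,97]),m.sum())
E
```

```text
t: 18.27
tool_pos: [0.5101, 0.239, 0.1561]
orientation: [[0.986, 0.166, -0.003], [0.166, -0.986, 0.002], [-0.003, -0.002, -1.0]]
ft_force: [0.1, -1.6, 0.4]
gripper_width: 0.682
t: 18.9
tool_pos: [0.5105, 0.2391, 0.1559]
orientation: [[0.805, -0.593, -0.0], [-0.593, -0.805, 0.002], [-0.001, -0.002, -1.0]]
ft_force: [-0.6, -0.2, -0.2]
gripper_width: 0.681
top z [0.12327449 0.12450765 0.12547436 0.12617309] 135
```

View pics/s10.png

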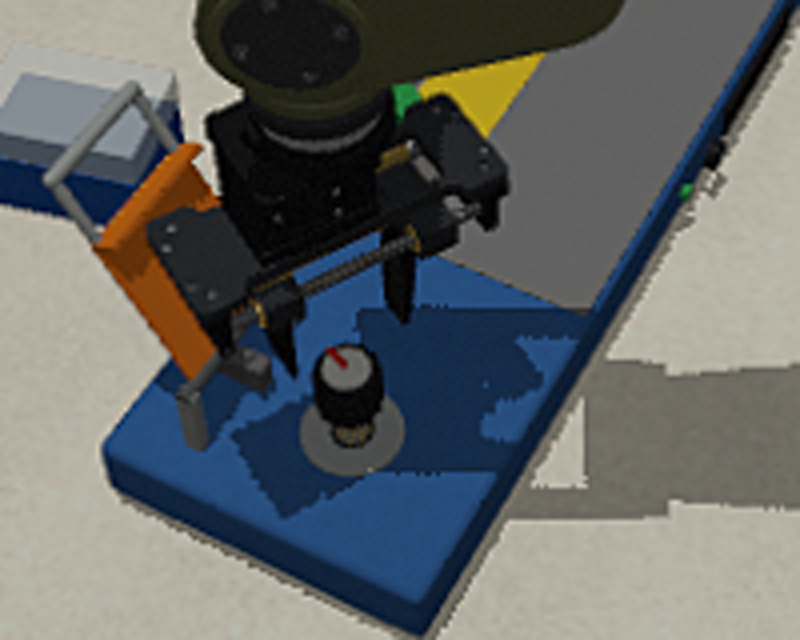

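```bash
python3 -m handwheel '{"rotation":[[0,0,0],[0,0,0],[0,0,0],[0,0,0],[0,0,0]],"translation":[[0.05,-0.05,-2],[0.05,-0.05,-4],[0.05,-0.05,-5.4],[0.05,-0.05,-5.9],[0.05,-0.05,-5.9]],"jaw":[6.5,6.5,6.5,6.5,6.5]}'; python3 -m handwheel '{"rotation":[[0,0,0],[0,0,0],[0,0,0],[0,0,0],[0,0,0]],"translation":[[0,0,0],[0,0,0],[0,0,0],[0,0,0],[0,0,0]],"jaw":[5,4,3,3,3]}' 12;python3 -m handwheel '{"rotation":[[0,0,8],[0,0,17],[0,0,26],[0,0,35],[0,0,44]],"translation":[[0,0,0],[0,0,0],[0,0,0],[0,0,0],[0,0,0]],"jaw":[3,3,3,3,3]}' 12; python3 -m handwheel '{"rotation":[[0,0,9],[0,0,18],[0,0,22],[0,0,22],[0,0,22]],"translation":[[0,0,0],[0,0,0],[0,0,0],[0,0,0],[0,0,0]],"jaw":[3,3,3,3,3]}' 12;python3 -m handwheel '{"rotation":[[0,0,0],[0,0,0],[0,0,0],[0,0,0],[0,0,0]],"translation":[[0,0,0],[0,0,0],[0,0,0],[0,0,0],[-0.1,0,3]],"jaw":[4.5,6,6.5,6.5,6.5]}'; python3 -m handwheel '{"rotation":[[0,0,-10],[0,0,-20],[0,0,-30],[0,0,-40],[0,0,-50]],"translation":[[0,0,3],[0,0,3],[0,0,3],[0,0,3],[0,0,3]],"jaw":[6.5,6.5,6.5,6.5,6.5]}' ;python3 - <<'E'
from plan import *
s=snapshot('side');save(s,'s11',(220,380,150,350),4)
C=cloud(s)
m=np.hypot(C[...,0]-.5114,C[...,1]-.2385)<.016
m&=(C[...,2]<.135)&(C[...,2]>.08)
print('top z',np.nanpercentile(C[...,2][m],[50,75,90,97]),m.sum())
E
```

```text
t: 19.58
tool_pos: [0.511, 0.2386, 0.0968]
orientation: [[0.808, -0.59, -0.0], [-0.59, -0.808, 0.002], [-0.002, -0.002, -1.0]]
ft_force: [0.5, 0.8, -0.3]
gripper_width: 0.685
t: 20.2
tool_pos: [0.511, 0.2382, 0.0977]
orientation: [[0.808, -0.59, -0.0], [-0.59, -0.808, 0.001], [-0.001, -0.001, -1.0]]
ft_force: [-3.6, -4.6, 4.9]
gripper_width: 0.397
t: 20.82
tool_pos: [0.511, 0.2382, 0.0962]
orientation: [[0.99, 0.142, -0.002], [0.142, -0.99, 0.001], [-0.002, -0.002, -1.0]]
ft_force: [1.1, -2.5, -3.1]
gripper_width: 0.4
t: 21.45
tool_pos: [0.511, 0.2383, 0.0966]
orientation: [[0.868, 0.497, -0.003], [0.497, -0.868, 0.001], [-0.002, -0.002, -1.0]]
ft_force: [0.3, -3.2, -3.5]
gripper_width: 0.397
t: 22.08
tool_pos: [0.5082, 0.238, 0.1248]
orientation: [[0.867, 0.498, -0.008], [0.498, -0.867, -0.0], [-0.007, -0.004, -1.0]]
ft_force: [0.2, 0.8, -0.3]
gripper_width: 0.68
t: 22.7
tool_pos: [0.5103, 0.2388, 0.1574]
orientation: [[0.937, -0.35, -0.0], [-0.35, -0.937, 0.003], [-0.001, -0.003, -1.0]]
ft_force: [-0.4, 0.1, -0.1]
gripper_width: 0.682
top z [0.11204842 0.11301028 0.11412507 0.11502614] 127
```

View pics/s11.png

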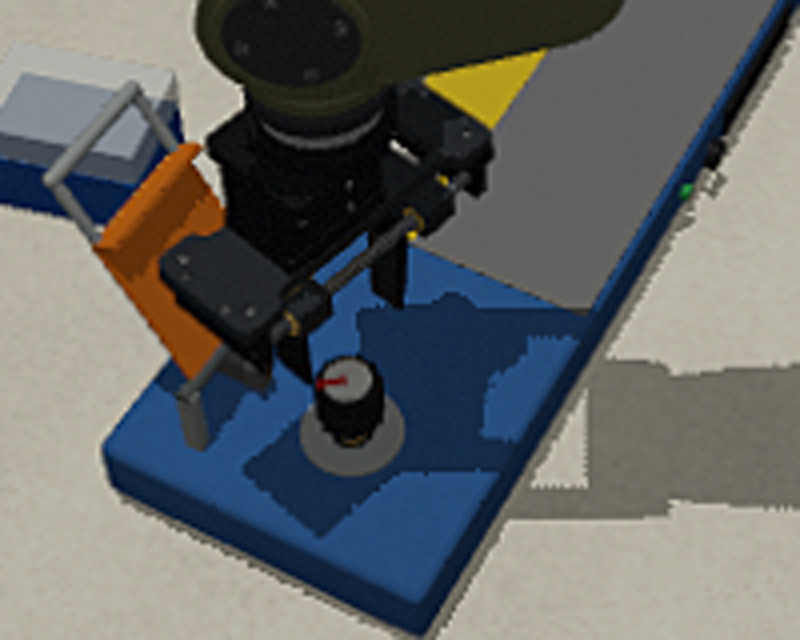

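```bash
python3 -m handwheel '{"rotation":[[0,0,10],[0,0,20],[0,0,30],[0,0,40],[0,0,50]],"translation":[[0.05,-0.05,-1],[0.05,-0.05,-3],[0.05,-0.05,-5],[0.05,-0.05,-6.5],[0.05,-0.05,-7]],"jaw":[6.5,6.5,6.5,6.5,6.5]}'; python3 -m handwheel '{"rotation":[[0,0,6],[0,0,6],[0,0,6],[0,0,6],[0,0,6]],"translation":[[0,0,0],[0,0,0],[0,0,0],[0,0,0],[0,0,0]],"jaw":[6,5,3,3,3]}' 12;python3 -m handwheel '{"rotation":[[0,0,-8],[0,0,-17],[0,0,-26],[0,0,-35],[0,0,-44]],"translation":[[0,0,0],[0,0,-0.05],[0,0,-0.1],[0,0,-0.14],[0,0,-0.17]],"jaw":[3,3,3,3,3]}' 12; python3 -m handwheel '{"rotation":[[0,0,-9],[0,0,-18],[0,0,-27],[0,0,-36],[0,0,-40]],"translation":[[0,0,-0.04],[0,0,-0.07],[0,0,-0.1],[0,0,-0.14],[0,0,-0.16]],"jaw":[3,3,3,3,3]}' 12
python3 - <<'E'
from plan import *
print(state()['wrist_torque'],state()['joint_positions'].round(1))
s=snapshot('side');save(s,'s12',(220,380,150,350),4)
E
```

```text
t: 23.38
tool_pos: [0.51, 0.238, 0.0859]
orientation: [[0.863, 0.505, -0.004], [0.505, -0.863, 0.001], [-0.003, -0.003, -1.0]]
ft_force: [0.5, -0.5, -0.1]
gripper_width: 0.682
t: 24.0
tool_pos: [0.511, 0.2381, 0.0875]
orientation: [[0.811, 0.586, -0.002], [0.586, -0.811, 0.001], [-0.001, -0.002, -1.0]]
ft_force: [1.0, -0.6, 0.7]
gripper_width: 0.397
t: 24.62
tool_pos: [0.511, 0.2379, 0.0858]
orientation: [[0.989, -0.147, -0.0], [-0.147, -0.989, 0.002], [-0.0, -0.002, -1.0]]
ft_force: [-0.1, -0.8, 1.0]
gripper_width: 0.396
t: 25.25
tool_pos: [0.511, 0.2377, 0.0842]
orientation: [[0.665, -0.747, 0.001], [-0.747, -0.665, 0.001], [-0.0, -0.002, -1.0]]
ft_force: [0.8, -1.8, 1.1]
gripper_width: 0.399
[-0.26187003 -0.03282181  0.1068188 ] [1.950e+01 3.000e+00 1.122e+02 1.000e-01 6.480e+01 1.577e+02]
```

View pics/s12.png

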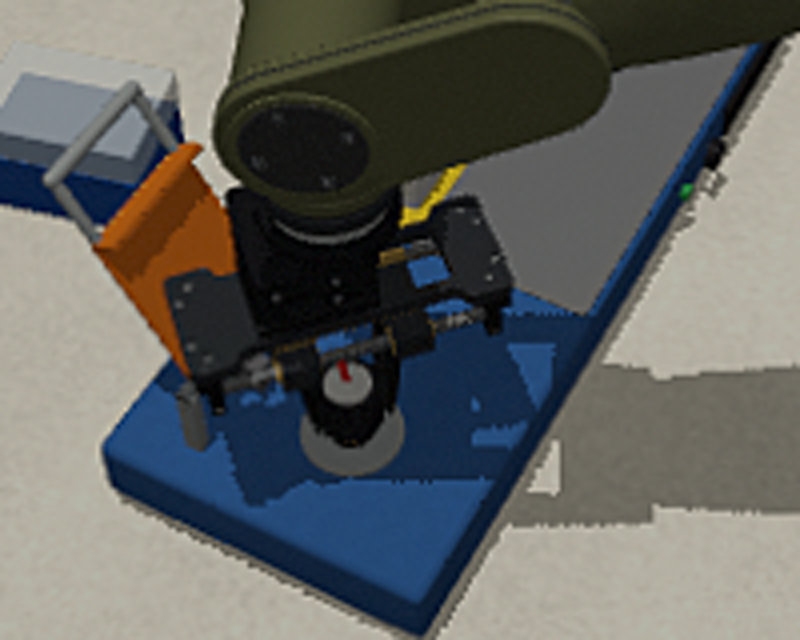

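```bash
python3 -m handwheel '{"rotation":[[0,0,0],[0,0,0],[0,0,0],[0,0,10],[0,0,20]],"translation":[[0,0,0],[0,0,0],[0,0,0],[0,0,0],[0,0,0]],"jaw":[5,6,6,6,6]}'; python3 -m handwheel '{"rotation":[[0,0,10],[0,0,20],[0,0,30],[0,0,40],[0,0,50]],"translation":[[0,0,0],[0,0,0],[0,0,0],[0,0,0],[0,0,0]],"jaw":[6,6,6,6,6]}'; python3 -m handwheel '{"rotation":[[0,0,10],[0,0,14],[0,0,14],[0,0,14],[0,0,14]],"translation":[[0,0,0],[0,0,0],[0,0,0],[0,0,0],[0,0,0]],"jaw":[6,5,3,3,3]}' 12;python3 -m handwheel '{"rotation":[[0,0,-8],[0,0,-17],[0,0,-26],[0,0,-35],[0,0,-44]],"translation":[[0,0,0],[0,0,-0.05],[0,0,-0.1],[0,0,-0.14],[0,0,-0.17]],"jaw":[3,3,3,3,3]}' 12; python3 -m handwheel '{"rotation":[[0,0,-9],[0,0,-18],[0,0,-27],[0,0,-36],[0,0,-40]],"translation":[[0,0,-0.04],[0,0,-0.07],[0,0,-0.1],[0,0,-0.14],[0,0,-0.16]],"jaw":[3,3,3,3,3]}' 12
python3 - <<'E'
from plan import *
print(state()['wrist_torque'],state()['joint_positions'].round(1))
s=snapshot('side');save(s,'s13',(220,380,150,350),4)
E
```

```text
t: 25.92
tool_pos: [0.5107, 0.2383, 0.084]
orientation: [[0.885, -0.466, 0.0], [-0.466, -0.885, 0.003], [-0.001, -0.002, -1.0]]
ft_force: [-1.7, -0.5, 0.6]
gripper_width: 0.63
t: 26.55
tool_pos: [0.5107, 0.2383, 0.084]
orientation: [[0.926, 0.378, -0.002], [0.378, -0.926, 0.002], [-0.001, -0.002, -1.0]]
ft_force: [-0.0, -0.3, -0.6]
gripper_width: 0.632
t: 27.18
tool_pos: [0.5108, 0.2381, 0.084]
orientation: [[0.811, 0.585, -0.002], [0.585, -0.811, 0.001], [-0.001, -0.002, -1.0]]
ft_force: [1.1, -0.7, -0.2]
gripper_width: 0.396
t: 27.8
tool_pos: [0.5109, 0.2379, 0.0823]
orientation: [[0.989, -0.147, -0.0], [-0.147, -0.989, 0.002], [-0.001, -0.002, -1.0]]
ft_force: [0.6, -1.0, -0.5]
gripper_width: 0.401
t: 28.42
tool_pos: [0.5109, 0.2378, 0.0807]
orientation: [[0.665, -0.747, 0.001], [-0.747, -0.665, 0.002], [-0.0, -0.002, -1.0]]
ft_force: [0.2, -1.4, -1.0]
gripper_width: 0.399
[-0.18334899 -0.08660278  0.10591898] [1.950e+01 3.200e+00 1.123e+02 1.000e-01 6.440e+01 1.578e+02]
```

View pics/s13.png

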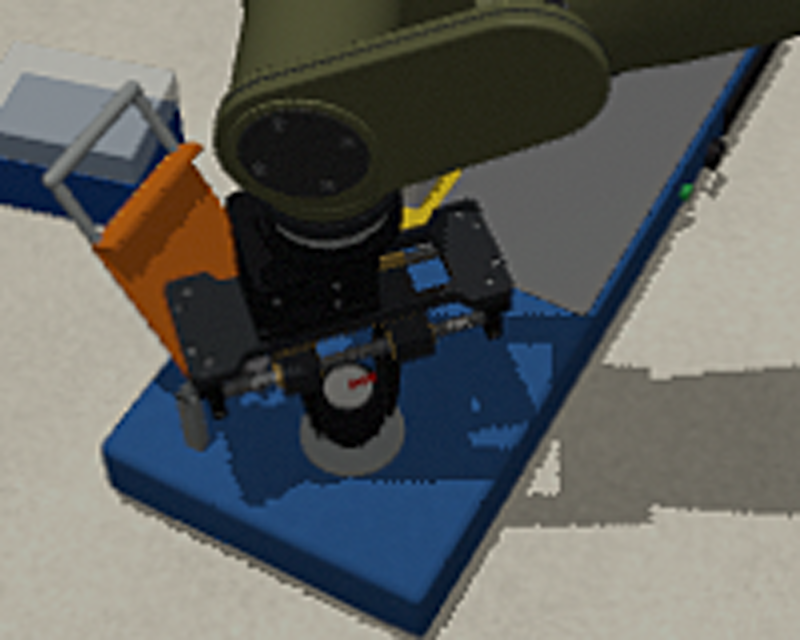

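```bash
python3 -m handwheel '{"rotation":[[0,0,0],[0,0,0],[0,0,0],[0,0,10],[0,0,20]],"translation":[[0,0,0],[0,0,0],[0,0,0],[0,0,0],[0,0,0]],"jaw":[5,6,6,6,6]}'; python3 -m handwheel '{"rotation":[[0,0,10],[0,0,20],[0,0,30],[0,0,40],[0,0,50]],"translation":[[0,0,0],[0,0,0],[0,0,0],[0,0,0],[0,0,0]],"jaw":[6,6,6,6,6]}'; python3 -m handwheel '{"rotation":[[0,0,10],[0,0,14],[0,0,14],[0,0,14],[0,0,14]],"translation":[[0,0,0],[0,0,0],[0,0,0],[0,0,0],[0,0,0]],"jaw":[6,5,3,3,3]}' 12;python3 -m handwheel '{"rotation":[[0,0,-8],[0,0,-17],[0,0,-26],[0,0,-35],[0,0,-44]],"translation":[[0,0,0],[0,0,-0.05],[0,0,-0.1],[0,0,-0.14],[0,0,-0.17]],"jaw":[3,3,3,3,3]}' 12; python3 -m handwheel '{"rotation":[[0,0,-9],[0,0,-18],[0,0,-27],[0,0,-36],[0,0,-40]],"translation":[[0,0,-0.04],[0,0,-0.07],[0,0,-0.1],[0,0,-0.14],[0,0,-0.16]],"jaw":[3,3,3,3,3]}' 12
python3 - <<'E'
from plan import *
print(state()['wrist_torque'],state()['joint_positions'].round(1))
E
python3 -m handwheel '{"rotation":[[0,0,0],[0,0,0],[0,0,0],[0,0,10],[0,0,20]],"translation":[[0,0,0],[0,0,0],[0,0,0],[0,0,0],[0,0,0]],"jaw":[5,6,6,6,6]}'; python3 -m handwheel '{"rotation":[[0,0,10],[0,0,20],[0,0,30],[0,0,40],[0,0,50]],"translation":[[0,0,0],[0,0,0],[0,0,0],[0,0,0],[0,0,0]],"jaw":[6,6,6,6,6]}'; python3 -m handwheel '{"rotation":[[0,0,10],[0,0,14],[0,0,14],[0,0,14],[0,0,14]],"translation":[[0,0,0],[0,0,0],[0,0,0],[0,0,0],[0,0,0]],"jaw":[6,5,3,3,3]}' 12;python3 -m handwheel '{"rotation":[[0,0,-8],[0,0,-17],[0,0,-26],[0,0,-35],[0,0,-44]],"translation":[[0,0,0],[0,0,-0.05],[0,0,-0.1],[0,0,-0.14],[0,0,-0.17]],"jaw":[3,3,3,3,3]}' 12; python3 -m handwheel '{"rotation":[[0,0,-9],[0,0,-18],[0,0,-27],[0,0,-36],[0,0,-40]],"translation":[[0,0,-0.04],[0,0,-0.07],[0,0,-0.1],[0,0,-0.14],[0,0,-0.16]],"jaw":[3,3,3,3,3]}' 12
python3 - <<'E'
from plan import *
print(state()['wrist_torque'],state()['joint_positions'].round(1))
s=snapshot('side');save(s,'s14',(220,380,150,350),4)
E
```

```text
t: 29.1
tool_pos: [0.5107, 0.2383, 0.0807]
orientation: [[0.885, -0.466, 0.0], [-0.466, -0.885, 0.003], [-0.001, -0.002, -1.0]]
ft_force: [0.6, 0.3, 1.1]
gripper_width: 0.629
t: 29.72
tool_pos: [0.5107, 0.2383, 0.0807]
orientation: [[0.926, 0.378, -0.002], [0.378, -0.926, 0.002], [-0.001, -0.002, -1.0]]
ft_force: [-0.1, -1.0, -0.1]
gripper_width: 0.633
t: 30.35
tool_pos: [0.5108, 0.2381, 0.0807]
orientation: [[0.811, 0.585, -0.002], [0.585, -0.811, 0.001], [-0.001, -0.002, -1.0]]
ft_force: [0.4, -0.5, 0.5]
gripper_width: 0.394
t: 30.98
tool_pos: [0.5109, 0.2379, 0.079]
orientation: [[0.989, -0.147, -0.0], [-0.147, -0.989, 0.002], [-0.001, -0.002, -1.0]]
ft_force: [0.3, -1.8, 0.6]
gripper_width: 0.399
t: 31.6
tool_pos: [0.5109, 0.2378, 0.0775]
orientation: [[0.665, -0.747, 0.001], [-0.747, -0.665, 0.001], [-0.0, -0.002, -1.0]]
ft_force: [-0.4, -1.5, 0.0]
gripper_width: 0.396
[-0.20720191 -0.06173623  0.03516156] [1.950e+01 3.400e+00 1.124e+02 1.000e-01 6.410e+01 1.578e+02]
t: 32.22
tool_pos: [0.5107, 0.2382, 0.0774]
orientation: [[0.885, -0.466, 0.0], [-0.466, -0.885, 0.003], [-0.001,
[... 173 characters left out ...]
0.001, -0.002, -1.0]]
ft_force: [0.0, 0.1, 0.3]
gripper_width: 0.629
t: 33.48
tool_pos: [0.5109, 0.238, 0.0774]
orientation: [[0.811, 0.585, -0.002], [0.585, -0.811, 0.001], [-0.001, -0.002, -1.0]]
ft_force: [1.1, -1.1, -0.6]
gripper_width: 0.394
t: 34.1
tool_pos: [0.5109, 0.2378, 0.0757]
orientation: [[0.989, -0.147, -0.0], [-0.147, -0.989, 0.002], [-0.001, -0.002, -1.0]]
ft_force: [1.9, -2.3, 1.8]
gripper_width: 0.399
t: 34.72
tool_pos: [0.5108, 0.2377, 0.0742]
orientation: [[0.665, -0.747, 0.001], [-0.747, -0.665, 0.001], [-0.0, -0.002, -1.0]]
ft_force: [0.1, -1.7, 1.1]
gripper_width: 0.399
[-0.26603642 -0.0381133  -0.01508057] [1.950e+01 3.700e+00 1.125e+02 1.000e-01 6.380e+01 1.578e+02]
```

View pics/s14.png

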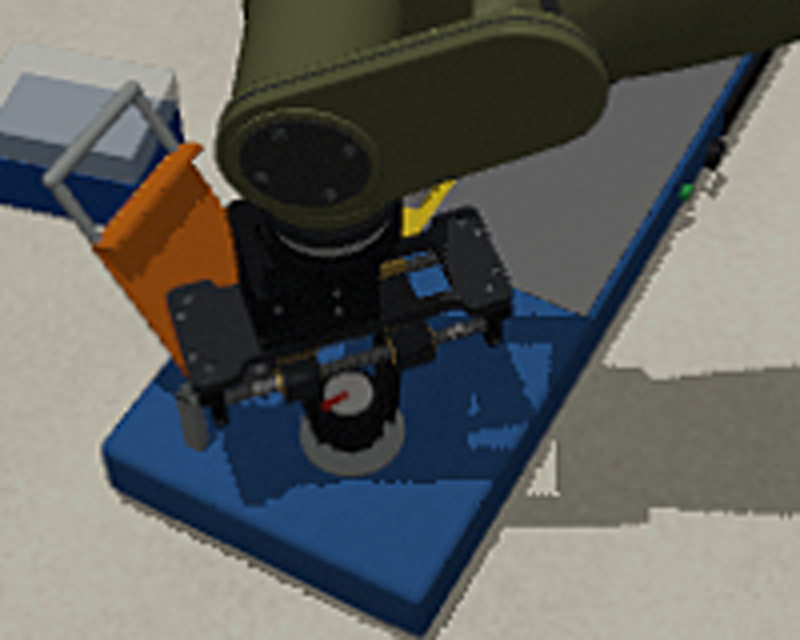

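```bash
python3 -m handwheel '{"rotation":[[0,0,0],[0,0,0],[0,0,0],[0,0,10],[0,0,20]],"translation":[[0,0,0],[0,0,0],[0,0,0],[0,0,0],[0,0,0]],"jaw":[5,6,6,6,6]}'; python3 -m handwheel '{"rotation":[[0,0,10],[0,0,20],[0,0,30],[0,0,40],[0,0,50]],"translation":[[0,0,0],[0,0,0],[0,0,0],[0,0,0],[0,0,0]],"jaw":[6,6,6,6,6]}'; python3 -m handwheel '{"rotation":[[0,0,10],[0,0,14],[0,0,14],[0,0,14],[0,0,14]],"translation":[[0,0,0],[0,0,0],[0,0,0],[0,0,0],[0,0,0]],"jaw":[6,5,3,3,3]}' 12;python3 -m handwheel '{"rotation":[[0,0,-8],[0,0,-16],[0,0,-24],[0,0,-30],[0,0,-36]],"translation":[[0,0,0],[0,0,-0.04],[0,0,-0.08],[0,0,-0.11],[0,0,-0.14]],"jaw":[3,3,3,3,3]}' 12; python3 -c "
from h import *
print(state()['wrist_torque'])"; for i in 1 ; do python3 -m handwheel '{"rotation":[[0,0,-4],[0,0,-8],[0,0,-12],[0,0,-16],[0,0,-20]],"translation":[[0,0,-0.02],[0,0,-0.03],[0,0,-0.05],[0,0,-0.06],[0,0,-0.06]],"jaw":[3,3,3,3,3]}' 12;done
python3 - <<'E'
from plan import *
print(state()['wrist_torque'],state()['joint_positions'].round(1))
s=snapshot('side');save(s,'s15',(220,380,150,350),4)
E
```

```text
t: 35.4
tool_pos: [0.5107, 0.2383, 0.0741]
orientation: [[0.885, -0.466, 0.0], [-0.466, -0.885, 0.003], [-0.001, -0.002, -1.0]]
ft_force: [-0.2, 0.2, -0.3]
gripper_width: 0.631
t: 36.02
tool_pos: [0.5107, 0.2383, 0.0741]
orientation: [[0.926, 0.378, -0.002], [0.378, -0.926, 0.002], [-0.001, -0.002, -1.0]]
ft_force: [1.2, -0.1, -0.6]
gripper_width: 0.629
t: 36.65
tool_pos: [0.5108, 0.2381, 0.0741]
orientation: [[0.811, 0.585, -0.002], [0.585, -0.811, 0.001], [-0.001, -0.002, -1.0]]
ft_force: [1.2, -0.8, 1.3]
gripper_width: 0.396
t: 37.28
tool_pos: [0.511, 0.2379, 0.0728]
orientation: [[1.0, -0.006, -0.001], [-0.006, -1.0, 0.002], [-0.001, -0.002, -1.0]]
ft_force: [-0.3, -1.7, 1.4]
gripper_width: 0.399
[-0.2194937  -0.06722927  0.05553282]
t: 37.9
tool_pos: [0.5113, 0.2377, 0.0728]
orientation: [[0.938, -0.346, 0.001], [-0.346, -0.938, 0.001], [0.0, -0.002, -1.0]]
ft_force: [-0.2, -1.3, 3.0]
gripper_width: 0.394
[-0.27484698  0.18350572  0.32946191] [1.940e+01 3.800e+00 1.125e+02 1.000e-01 6.360e+01 1.296e+02]
```

View pics/s15.png

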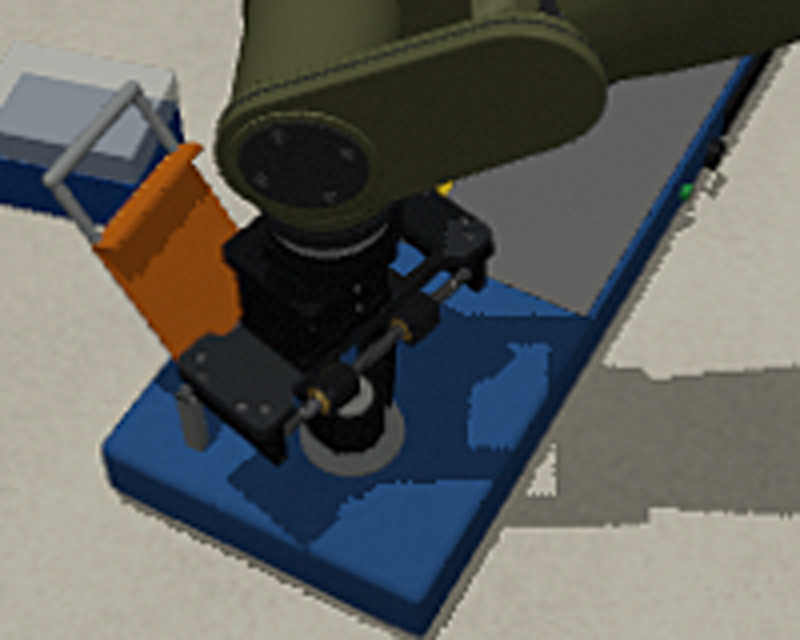

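```bash
python3 -m handwheel '{"rotation":[[0,0,-6],[0,0,-6],[0,0,-6],[0,0,-6],[0,0,-6]],"translation":[[0,0,0],[0,0,0],[0,0,0],[0,0,0],[0,0,0]],"jaw":[3,3,4.5,6,6.5]}' 12; python3 -m handwheel '{"rotation":[[0,0,0],[0,0,0],[0,0,0],[0,0,0],[0,0,0]],"translation":[[-0.1,0,3],[-0.1,0,6],[-0.1,0,12],[-1,-6,16],[-2,-12,20]],"jaw":[6.5,6.5,6.5,6.5,6.5]}';python3 -m handwheel '{"rotation":[[0,0,0],[0,0,0],[0,0,0],[0,0,0],[0,0,0]],"translation":[[-3,-5,0],[-6,-10,0],[-9,-12,0],[-9,-12,0],[-9,-12,0]],"jaw":[6.5,6.5,6.5,6.5,6.5]}'
python3 - <<'E'
from plan import *
for n in ['side','top']:
    s=snapshot(n);save(s,n+'16',(220,380,150,350) if n=='side' else (100,240,90,280),4)
    C=cloud(s)
    m=np.hypot(C[...,0]-.5114,C[...,1]-.2385)<.013
    m&=(C[...,2]<.135)&(C[...,2]>.08)
    print('top z',np.nanpercentile(C[...,2][m],[50,75,90,97]),m.sum())
E
python3 fit.py
```

```text
t: 38.58
tool_pos: [0.5105, 0.2383, 0.0717]
orientation: [[0.898, -0.44, -0.001], [-0.44, -0.898, 0.003], [-0.002, -0.002, -1.0]]
ft_force: [0.3, -0.5, 0.1]
gripper_width: 0.629
t: 39.2
tool_pos: [0.4933, 0.1344, 0.2623]
orientation: [[0.899, -0.439, 0.001], [-0.439, -0.899, 0.003], [-0.0, -0.003, -1.0]]
ft_force: [0.4, -0.6, 0.6]
gripper_width: 0.684
t: 39.83
tool_pos: [0.4038, 0.0153, 0.2609]
orientation: [[0.898, -0.44, 0.001], [-0.44, -0.898, 0.003], [-0.001, -0.003, -1.0]]
ft_force: [0.7, -0.0, 0.3]
gripper_width: 0.685
top z [0.0984413  0.09936271 0.10007973 0.10140978] 77
top z [0.09977246 0.10094618 0.10200643 0.10331006] 90
deck z 0.06167284472674889 n 2499 rect (array([ 0.3073429 , -0.10127985]), array([428.98291016, 540.88287354]), 84.70831298828125)
orange 1122 [0.60252347 0.21798842 0.16410851]
white 263 z 0.1177 (array([0.5632146 , 0.04573971]), array([44.92961884, 44.77581787]), 83.41100311279297) pix [184.4 217.1]
white 239 z 0.118 (array([ 0.54578119, -0.12928967]), array([43.52810669, 44.6462059 ]), 85.16975402832031) pix [192.6 288.4]
white 253 z 0.1183 (array([ 0.53797968, -0.21094186]), array([43.41680527, 45.40969849]), 87.2156982421875) pix [196.2 321.7]
white 259 z 0.1183 (array([ 0.53665155, -0.30326562]), array([44.9285202 , 45.04333115]), 85.01841735839844) pix [197.2 359.2]
blue 911 [ 0.5694 -0.752   0.0994] zmax 0.114
blue 90 [ 0.5437 -0.1298  0.1384] zmax 0.1425
blue 93 [ 0.5353 -0.3043  0.1386] zmax 0.1432
green 85 [0.5611 0.0449 0.1386] zmax 0.1425
green 80 [ 0.5354 -0.2099  0.1387] zmax 0.1442
guard 1070
[0.66471624 0.22082526 0.24786557] [0.65597727 0.1802134  0.24189182] [0.67301175 0.26508452 0.25379224]
```

View pics/side16.png

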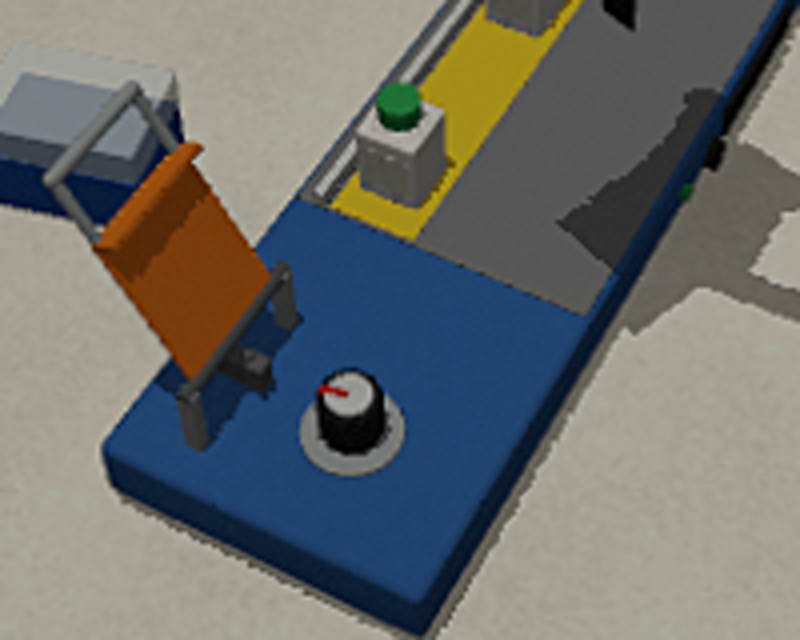

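View pics/top16.png

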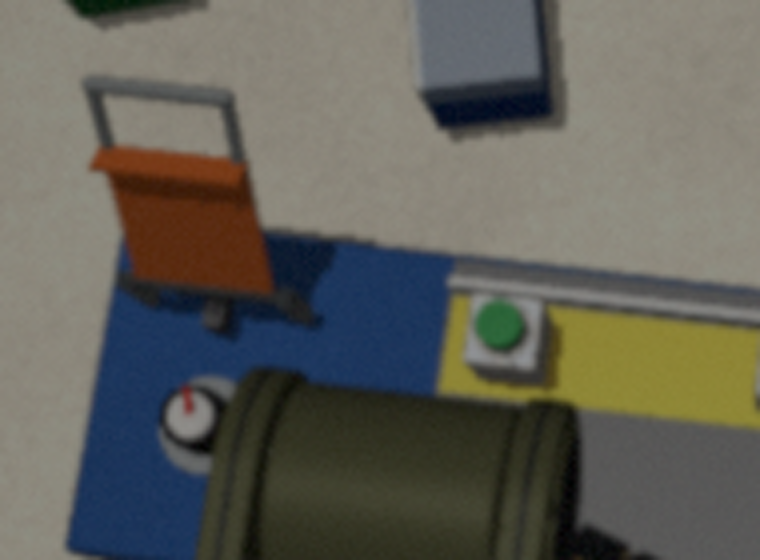

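```bash
python3 - <<'E'
from plan import *
s=snapshot('side');C=cloud(s);hsv=cv2.cvtColor(s['img'],cv2.COLOR_RGB2HSV)
m=((hsv[...,0]<8)|(hsv[...,0]>172))&(hsv[...,1]>130)&(np.hypot(C[...,0]-.5114,C[...,1]-.2385)<.025)
rc=np.argwhere(m); P=np.array([onplane(s,r,c,.098) for r,c in rc])
d=P.mean(0)-np.array([.5114,.2385,.098]); print('pointer',len(rc),d, 'angle ccw from shaker x',np.degrees(np.arctan2(d[1],d[0]))+5.85)
R=toolR(84.15,0); delta([.664,.2232,.32],R)
E
python3 -m handwheel '{"rotation":[[0,0,10],[0,0,20],[0,0,30],[0,0,40],[0,0,50]],"translation":[[0,3,3],[2,7,6],[6,11,6],[11,14,6],[16,17,6]],"jaw":[6,5,4,3,3]}';python3 -m handwheel '{"rotation":[[0,0,10],[0,0,20],[0,0,30],[0,0,40],[0,0,50]],"translation":[[4,2,0],[8,4,0],[10,4,0],[10,4,0],[10,4,0]],"jaw":[3,3,3,3,3]}';python3 - <<'E'
from plan import *
print(state()['joint_positions'].round(1))
R=toolR(84.15,0); delta([.664,.2232,.30],R);delta([.664,.2232,.225],R)
E
```

```text
pointer 14 [ 4.93276280e-03 -8.64759128e-04 -4.16333634e-17] angle ccw from shaker x -4.093438858377157
rot [-0.1, -0.2, 110.2] tr cm [26.01, 20.76, 5.93]
t: 40.65
tool_pos: [0.5652, 0.1873, 0.3205]
orientation: [[0.911, 0.411, -0.002], [0.411, -0.911, 0.002], [-0.001, -0.002, -1.0]]
ft_force: [0.1, 0.1, 1.2]
gripper_width: 0.323
t: 41.28
tool_pos: [0.664, 0.2261, 0.3194]
orientation: [[0.271, 0.962, -0.004], [0.962, -0.271, -0.001], [-0.002, -0.004, -1.0]]
ft_force: [1.1, -0.2, -0.2]
gripper_width: 0.315
[14.4 11.3 79.9  0.  89.  30.2]
rot [0.1, -0.2, 9.9] tr cm [-0.0, -0.29, -1.94]
rot [0.1, -0.2, 9.9] tr cm [-0.0, -0.29, -9.44]
```

```bash
python3 -m handwheel '{"rotation":[[0,0,9.9],[0,0,9.9],[0,0,9.9],[0,0,9.9],[0,0,9.9]],"translation":[[0,-0.3,-1],[0,-0.3,-3],[0,-0.3,-4],[0,-0.3,-4],[0,-0.3,-4]],"jaw":[3,3,3,3,3]}';python3 - <<'E'
from plan import *
s=snapshot('side');save(s,'s17',(180,380,100,330),3.4)
s=snapshot('top');save(s,'t17',(80,240,80,260),3.5)
R=toolR(84.15,0);delta([.664,.2232,.225],R)
E
```

```text
t: 41.9
tool_pos: [0.6637, 0.2222, 0.2812]
orientation: [[0.109, 0.994, -0.002], [0.994, -0.109, -0.001], [-0.001, -0.002, -1.0]]
ft_force: [-0.5, 0.8, 0.5]
gripper_width: 0.314
rot [0.0, -0.1, 0.4] tr cm [0.01, 0.1, -5.69]
```

View pics/s17.png

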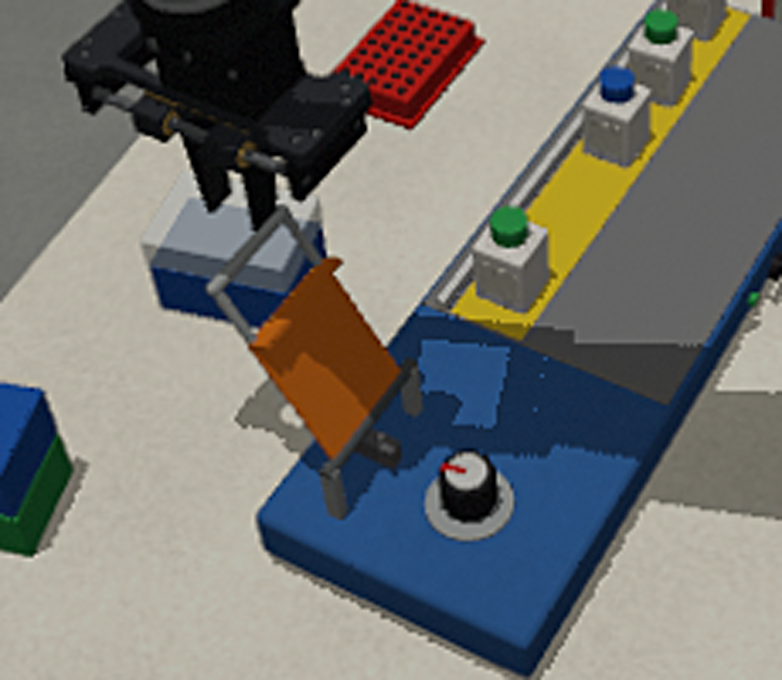

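View pics/t17.png

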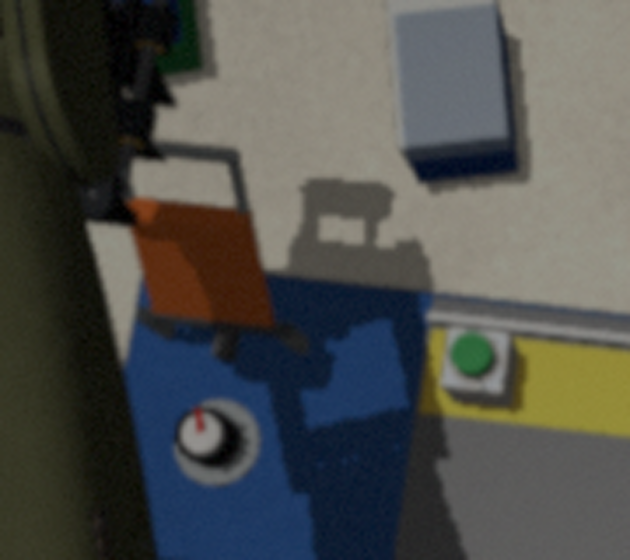

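```bash
python3 -m handwheel '{"rotation":[[0,0,0],[0,0,0],[0,0,0],[0,0,0],[0,0,0]],"translation":[[0,0.1,-2],[0,0.1,-4],[0,0.1,-5.2],[0,0.1,-5.6],[0,0.1,-5.6]],"jaw":[3,3,3,3,3]}'; python3 -m handwheel '{"rotation":[[0,0,0],[0,0,0],[0,0,0],[0,0,0],[0,0,0]],"translation":[[0,0,0],[0,0,0],[0,0,0],[0,0,0],[0,0,0]],"jaw":[2,1,0.5,0.5,0.5]}' 20;python3 - <<'E'
from plan import *
s=snapshot('side');save(s,'s18',(180,380,100,330),3.4)
O=state()['tool_pos'];print(O)
pr=None
for th in np.arange(2.1,-.01,-.1):
    f=lambda t: np.array([.5514+.9948*(.035-.155*np.cos(t)),.2347-.1017*(.035-.155*np.cos(t)),.110+.155*np.sin(t)])
    print(round(th,2),((f(th)-f(2.1))*100).round(2))
E
```

```text
t: 42.62
tool_pos: [0.6635, 0.223, 0.2245]
orientation: [[0.109, 0.994, -0.003], [0.994, -0.109, -0.001], [-0.001, -0.003, -1.0]]
ft_force: [-0.3, 0.4, -0.1]
gripper_width: 0.31
t: 43.25
tool_pos: [0.6645, 0.2231, 0.2258]
orientation: [[0.109, 0.994, 0.0], [0.994, -0.109, -0.0], [-0.0, 0.0, -1.0]]
ft_force: [3.9, -0.3, 2.2]
gripper_width: 0.102
[0.66445243 0.22306094 0.22588508]
2.1 [0. 0. 0.]
2.0 [-1.37  0.14  0.71]
1.9 [-2.8   0.29  1.29]
1.8 [-4.28  0.44  1.71]
1.7 [-5.8   0.59  1.99]
1.6 [-7.33  0.75  2.11]
1.5 [-8.88  0.91  2.08]
1.4 [-10.41   1.06   1.89]
1.3 [-11.91   1.22   1.56]
1.2 [-13.37   1.37   1.07]
1.1 [-14.78   1.51   0.43]
1.0 [-16.12   1.65  -0.34]
0.9 [-17.37   1.78  -1.24]
0.8 [-18.53   1.89  -2.26]
0.7 [-19.58   2.    -3.39]
0.6 [-20.51   2.1   -4.63]
0.5 [-21.32   2.18  -5.95]
0.4 [-21.99   2.25  -7.34]
0.3 [-22.52   2.3   -8.8 ]
0.2 [-22.9    2.34 -10.3 ]
0.1 [-23.13   2.36 -11.83]
-0.0 [-23.2    2.37 -13.38]
```

View pics/s18.png

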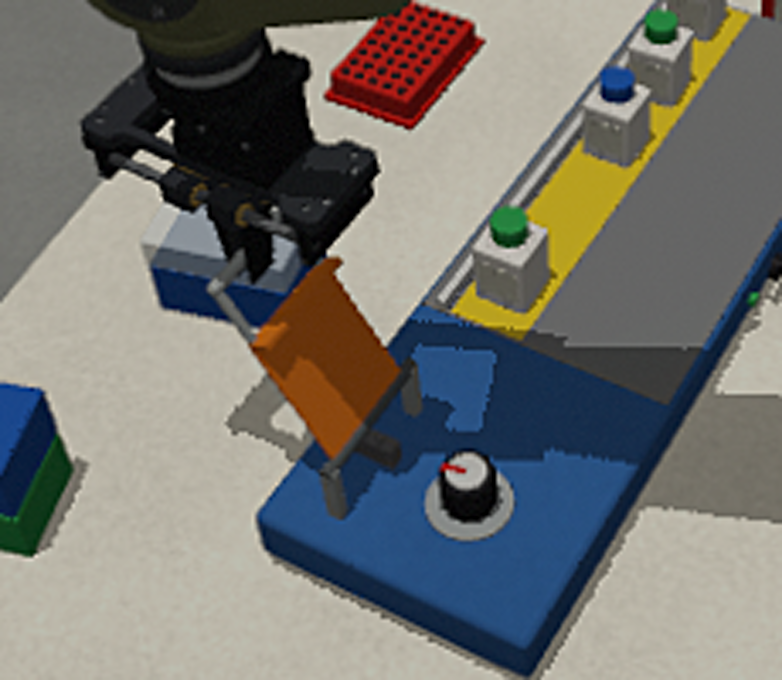

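The fingers hold the bar at an opening of 9.7 mm. I'm leading it along its arc.

```bash
python3 -m handwheel '{"rotation":[[0,0,0],[0,0,0],[0,0,0],[0,0,0],[0,0,0]],"translation":[[-1.37,0.14,0.71],[-2.8,0.29,1.29],[-4.28,0.44,1.71],[-5.8,0.59,1.99],[-7.33,0.75,2.11]],"jaw":[0.5,0.5,0.5,0.5,0.5]}' 25; python3 -m handwheel '{"rotation":[[0,0,0],[0,0,0],[0,0,0],[0,0,0],[0,0,0]],"translation":[[-1.55,0.16,-0.03],[-3.08,0.31,-0.22],[-4.58,0.47,-0.55],[-6.04,0.62,-1.04],[-7.45,0.76,-1.68]],"jaw":[0.5,0.5,0.5,0.5,0.5]}' 25;python3 - <<'E'
from plan import *
s=snapshot('side');save(s,'s19',(180,380,100,330),3.4)
E
```

```text
t: 43.92
tool_pos: [0.5891, 0.2307, 0.2457]
orientation: [[0.109, 0.994, -0.002], [0.994, -0.109, -0.001], [-0.001, -0.002, -1.0]]
ft_force: [2.2, 1.0, 1.7]
gripper_width: 0.094
t: 44.55
tool_pos: [0.515, 0.2382, 0.2283]
orientation: [[0.109, 0.994, -0.002], [0.994, -0.109, -0.001], [-0.001, -0.002, -1.0]]
ft_force: [2.6, 1.9, -4.9]
gripper_width: 0.098
```

View pics/s19.png

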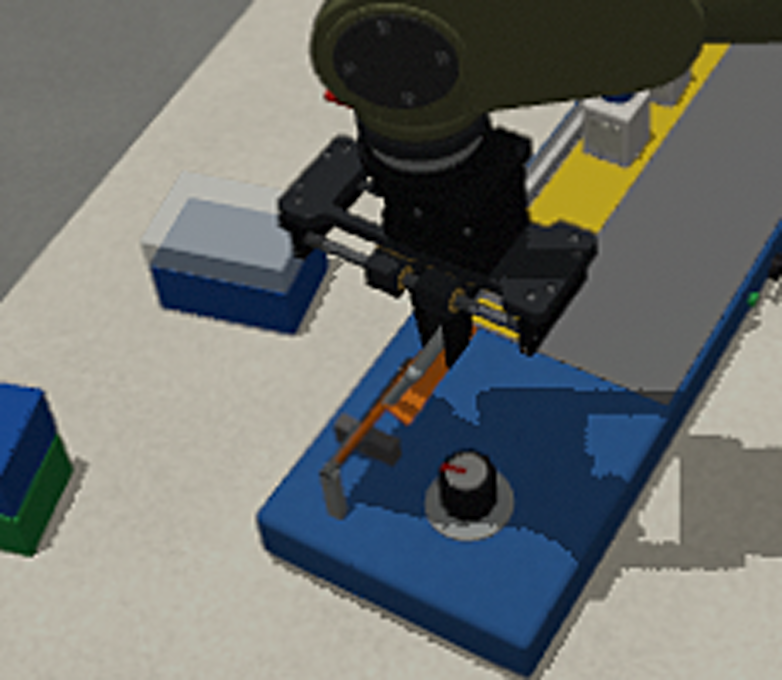

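```bash
python3 -m handwheel '{"rotation":[[0,0,0],[0,0,0],[0,0,0],[0,0,0],[0,0,0]],"translation":[[-1.34,0.14,-0.77],[-2.59,0.27,-1.67],[-3.75,0.38,-2.69],[-4.8,0.49,-3.82],[-5.73,0.59,-5.06]],"jaw":[0.5,0.5,0.5,0.5,0.5]}' 25; python3 -m handwheel '{"rotation":[[0,0,0],[0,0,0],[0,0,0],[0,0,0],[0,0,0]],"translation":[[-0.42,0.04,-0.65],[-0.81,0.08,-1.32],[-1.16,0.12,-2.01],[-1.48,0.15,-2.71],[-1.76,0.18,-3.43]],"jaw":[0.5,0.5,0.5,0.5,0.5]}' 25; python3 -m handwheel '{"rotation":[[0,0,0],[0,0,0],[0,0,0],[0,0,0],[0,0,0]],"translation":[[-0.25,0.03,-0.74],[-0.46,0.05,-1.48],[-0.63,0.06,-2.24],[-0.74,0.07,-2.85],[-0.82,0.08,-3.46]],"jaw":[0.5,0.5,0.5,0.5,0.5]}' 25;python3 - <<'E'
from plan import *
s=snapshot('side');save(s,'s20',(180,380,100,330),3.4)
E
```

```text
t: 45.22
tool_pos: [0.4578, 0.2441, 0.1779]
orientation: [[0.109, 0.994, -0.002], [0.994, -0.109, -0.001], [-0.001, -0.002, -1.0]]
ft_force: [2.2, 1.7, -2.7]
gripper_width: 0.098
t: 45.85
tool_pos: [0.4411, 0.2458, 0.1441]
orientation: [[0.109, 0.994, -0.001], [0.994, -0.109, -0.001], [-0.001, -0.001, -1.0]]
ft_force: [2.4, 1.7, -1.6]
gripper_width: 0.098
t: 46.48
tool_pos: [0.4338, 0.2466, 0.1098]
orientation: [[0.109, 0.994, 0.0], [0.994, -0.109, -0.001], [-0.001, 0.001, -1.0]]
ft_force: [4.9, -0.6, -1.3]
gripper_width: 0.094
```

View pics/s20.png

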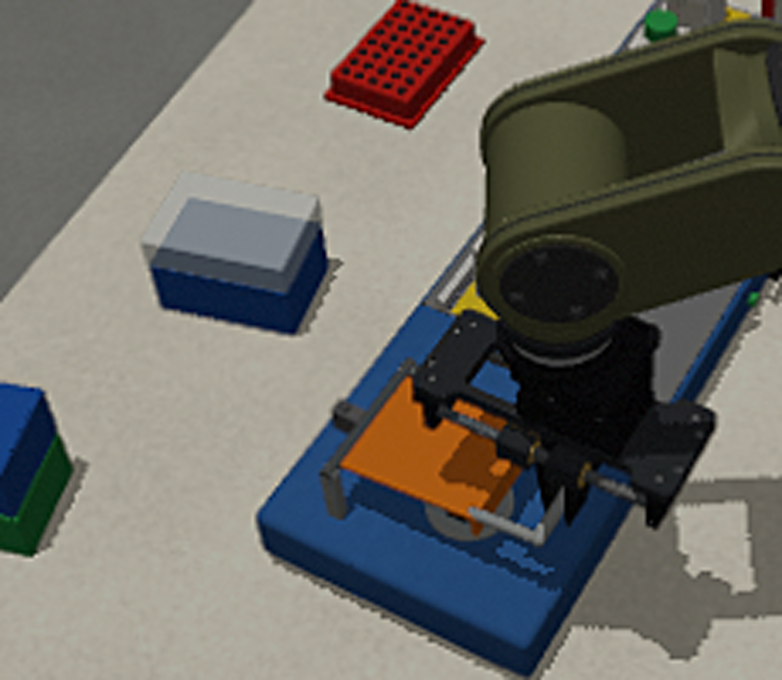

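```bash
python3 -m handwheel '{"rotation":[[0,0,0],[0,0,0],[0,0,0],[0,0,0],[0,0,0]],"translation":[[-0.02,0,-0.3],[-0.04,0,-0.6],[-0.06,0,-0.9],[-0.08,0,-1.15],[-0.09,0.01,-1.4]],"jaw":[0.5,0.5,0.5,0.5,0.5]}' 25; python3 -m handwheel '{"rotation":[[0,0,0],[0,0,0],[0,0,0],[0,0,0],[0,0,0]],"translation":[[0,0,-0.1],[0,0,-0.2],[0,0,-0.3],[-0.01,0,-0.4],[-0.01,0,-0.45]],"jaw":[0.5,0.5,0.5,0.5,0.5]}' 25; python3 -m handwheel '{"rotation":[[0,0,0],[0,0,0],[0,0,0],[0,0,0],[0,0,0]],"translation":[[0,0,-0.05],[0,0,-0.1],[0,0,-0.15],[0,0,-0.2],[0,0,-0.2]],"jaw":[0.5,0.5,0.5,0.5,0.5]}' 25
```

```text
t: 47.15
tool_pos: [0.4331, 0.2467, 0.0963]
orientation: [[0.109, 0.994, 0.001], [0.994, -0.109, -0.001], [-0.001, 0.001, -1.0]]
ft_force: [5.9, -0.1, 4.3]
gripper_width: 0.097
t: 47.78
tool_pos: [0.4332, 0.2469, 0.0957]
orientation: [[0.108, 0.994, -0.0], [0.994, -0.108, -0.001], [-0.001, 0.0, -1.0]]
ft_force: [-4.8, -5.0, 21.4]
gripper_width: 0.095
t: 48.4
tool_pos: [0.4333, 0.247, 0.0954]
orientation: [[0.108, 0.994, -0.0], [0.994, -0.108, -0.001], [-0.001, -0.0, -1.0]]
ft_force: [-8.0, -8.0, 29.4]
gripper_width: 0.091
```

```bash
python3 -m handwheel '{"rotation":[[0,0,0],[0,0,0]],"translation":[[0,0,0.1],[0,0,0.2]],"jaw":[0.5,0.5]}' 25
python3 - <<'E'
from plan import *
s=snapshot('side');save(s,'s21',(260,380,170,340),4.5)
C=cloud(s);hsv=cv2.cvtColor(s['img'],cv2.COLOR_RGB2HSV)
m=(hsv[...,0]>3)&(hsv[...,0]<16)&(hsv[...,1]>140)&(C[...,0]>.4)&(C[...,0]<.62)&(C[...,1]>.15)&(C[...,1]<.3)
P=C[m];A=np.c_[P[:,:2]-[.51,.24],np.ones(len(P))]
for _ in range(5):
    k=np.linalg.lstsq(A,P[:,2],rcond=None)[0];r=abs(A@k-P[:,2]);A=A[r<.004];P=P[r<.004]
print(len(P),k, 'x range',P.min(0),P.max(0))
b=(C[...,2]>.095)&(C[...,2]<.125)&(C[...,0]<.445)&(C[...,0]>.40)&(C[...,1]>.18)&(C[...,1]<.31)
print('bar',b.sum(),C[b].mean(0),np.percentile(C[b],[5,95],axis=0))
E
```

```text
t: 48.65
tool_pos: [0.4332, 0.2469, 0.0957]
orientation: [[0.108, 0.994, 0.0], [0.994, -0.108, -0.001], [-0.001, 0.0, -1.0]]
ft_force: [-2.5, -6.3, 16.1]
gripper_width: 0.095
414 [-0.04594723  0.08877407  0.11288708] x range [0.49206639 0.18114758 0.10063174] [0.58756457 0.27502345 0.11738181]
bar 134 [0.43331957 0.26390352 0.11301732] [[0.42094561 0.24493831 0.1015469 ]
 [0.4432759  0.28558694 0.1210767 ]]
```

View pics/s21.png

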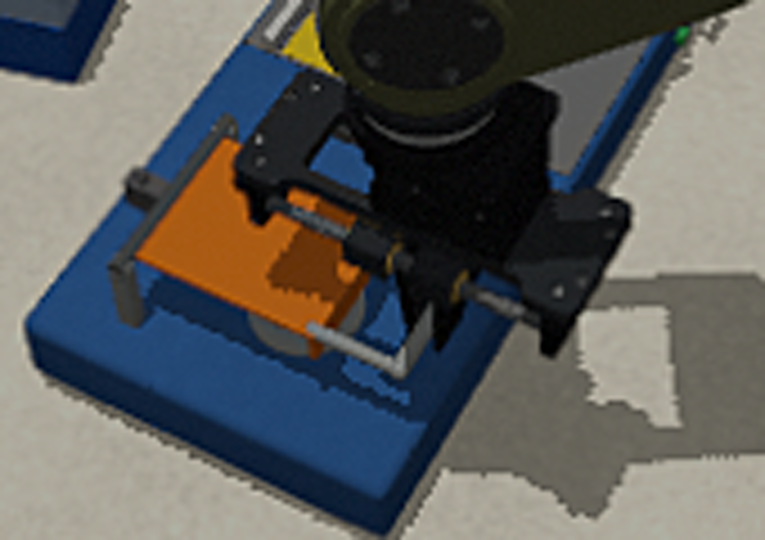

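```bash
python3 -m handwheel '{"rotation":[[0,0,0],[0,0,0],[0,0,0]],"translation":[[0,0,0.1],[0,0,0.15],[0,0,0.15]],"jaw":[0.5,0.5,0.5]}' 25; python3 -m handwheel '{"rotation":[[0,0,0],[0,0,0],[0,0,0],[0,0,0],[0,0,0]],"translation":[[0,0,0],[0,0,0],[0,0,0],[0,0,0],[0,0,0]],"jaw":[1.2,1.6,2.2,2.8,3]}'
python3 - <<'E'
from plan import *
s=snapshot('side');save(s,'s22',(260,380,170,340),4.5)
C=cloud(s)
b=(C[...,2]>.095)&(C[...,2]<.125)&(C[...,0]<.445)&(C[...,0]>.40)&(C[...,1]>.18)&(C[...,1]<.31)
print('bar',b.sum(),C[b].mean(0),np.percentile(C[b],[5,95],axis=0))
a=cv2.imread('pics/s21.png').astype(int);c=cv2.imread('pics/s22.png').astype(int);print(abs(a-c)[:,:330].mean())
E
```

```text
t: 49.08
tool_pos: [0.4332, 0.2469, 0.0959]
orientation: [[0.109, 0.994, 0.001], [0.994, -0.109, -0.001], [-0.001, 0.001, -1.0]]
ft_force: [-0.1, -3.9, 13.2]
gripper_width: 0.096
t: 49.7
tool_pos: [0.4312, 0.2466, 0.0922]
orientation: [[0.109, 0.994, -0.004], [0.994, -0.109, -0.001], [-0.002, -0.003, -1.0]]
ft_force: [-0.9, 0.7, -0.8]
gripper_width: 0.306
bar 126 [0.42885457 0.26473034 0.11280171] [[0.40870184 0.24623021 0.103912  ]
 [0.44220824 0.28622428 0.12039629]]
2.0261204638982417
```

View pics/s22.png

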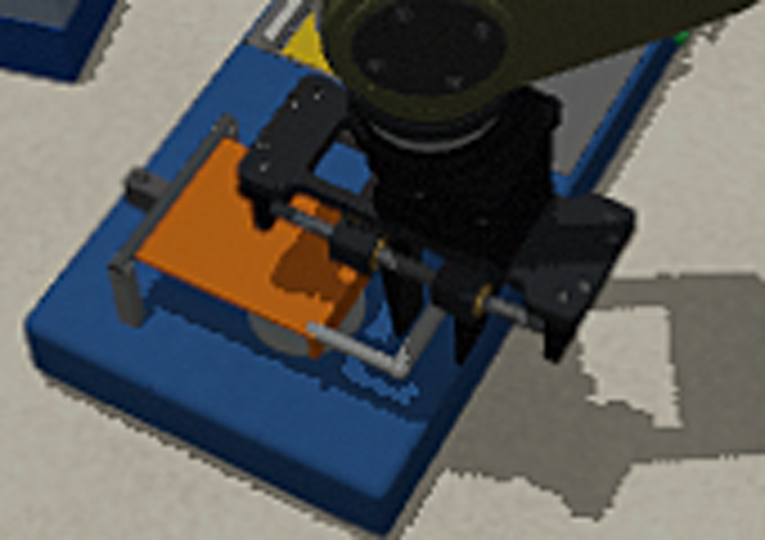

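The guard stayed put when I released it: the bar end is at (400,370) in both pictures. I'm retreating straight up, then checking everything.

```bash
python3 -m handwheel '{"rotation":[[0,0,0],[0,0,0],[0,0,0],[0,0,0],[0,0,0]],"translation":[[0.1,0,1],[0.1,0,3],[0.1,0,7],[0.1,0,12],[0.1,0,17]],"jaw":[3,3,3,3,3]}'; python3 -m handwheel '{"rotation":[[0,0,-10],[0,0,-20],[0,0,-30],[0,0,-40],[0,0,-50]],"translation":[[-2,-6,0],[-4,-12,0],[-4,-18,0],[-4,-24,0],[-4,-28,0]],"jaw":[4,5,6,6,6]}'
python3 - <<'E'
from plan import *
s=snapshot('side');save(s,'s23',(120,380,110,410),2.5)
C=cloud(s);hsv=cv2.cvtColor(s['img'],cv2.COLOR_RGB2HSV)
s=snapshot('top');save(s,'t23',(90,260,90,400),2.5)
C=cloud(s);hsv=cv2.cvtColor(s['img'],cv2.COLOR_RGB2HSV)
m=(hsv[...,0]>3)&(hsv[...,0]<16)&(hsv[...,1]>140)&(C[...,0]>.4)&(C[...,0]<.62)&(C[...,1]>.15)&(C[...,1]<.3)
P=C[m];A=np.c_[P[:,:2]-[.51,.24],np.ones(len(P))]
for _ in range(5):
    k=np.linalg.lstsq(A,P[:,2],rcond=None)[0];r=abs(A@k-P[:,2]);A=A[r<.004];P=P[r<.004]
print('flap',len(P),k,P.min(0),P.max(0))
print(state()['joint_positions'].round(1))
E
python3 fit.py | egrep 'white|blue|green'
```

```text
t: 50.38
tool_pos: [0.4325, 0.2467, 0.265]
orientation: [[0.109, 0.994, -0.002], [0.994, -0.109, -0.0], [-0.001, -0.002, -1.0]]
ft_force: [0.5, 0.2, -0.4]
gripper_width: 0.315
t: 51.0
tool_pos: [0.3923, -0.0354, 0.2638]
orientation: [[0.836, 0.549, -0.0], [0.549, -0.836, 0.001], [0.0, -0.001, -1.0]]
ft_force: [0.8, 0.5, -0.5]
gripper_width: 0.629
flap 1342 [-0.00218303  0.0010546   0.11225141] [0.47616212 0.1903112  0.10822939] [0.58686398 0.28215099 0.11613484]
[-13.1 -29.2 121.1  -0.   88.2  43.6]
white 259 z 0.1177 (array([0.56339917, 0.04552834]), array([44.34687424, 44.46528625]), 85.34165954589844) pix [184.3 217.1]
white 237 z 0.1184 (array([ 0.54560992, -0.12936906]), array([43.36328888, 44.15089035]), 84.52488708496094) pix [192.5 288.4]
white 254 z 0.1182 (array([ 0.53731763, -0.21077126]), array([43.03564835, 45.15839386]), 85.6822280883789) pix [196.2 321.7]
white 261 z 0.1177 (array([ 0.53668756, -0.30372214]), array([45.09147644, 44.82168198]), 86.26073455810547) pix [197.2 359.1]
blue 911 [ 0.5695 -0.752   0.0996] zmax 0.1162
blue 90 [ 0.5435 -0.1289  0.1383] zmax 0.1432
blue 92 [ 0.535  -0.304   0.1384] zmax 0.144
green 84 [0.5609 0.045  0.1383] zmax 0.1419
green 81 [ 0.5349 -0.2099  0.1386] zmax 0.1434Traceback (most recent call last):
  File "fit.py", line 25, in <module>
    pk=P[P[:,2]>P[:,2].max()-.012];print(pk.mean(0),pk.min(0),pk.max(0))
                ~~~~~~~~~~^^
    return umr_maximum(a, axis, None, out, keepdims, initial, where)
ValueError: zero-size array to reduction operation maximum which has no identity
```

View pics/s23.png

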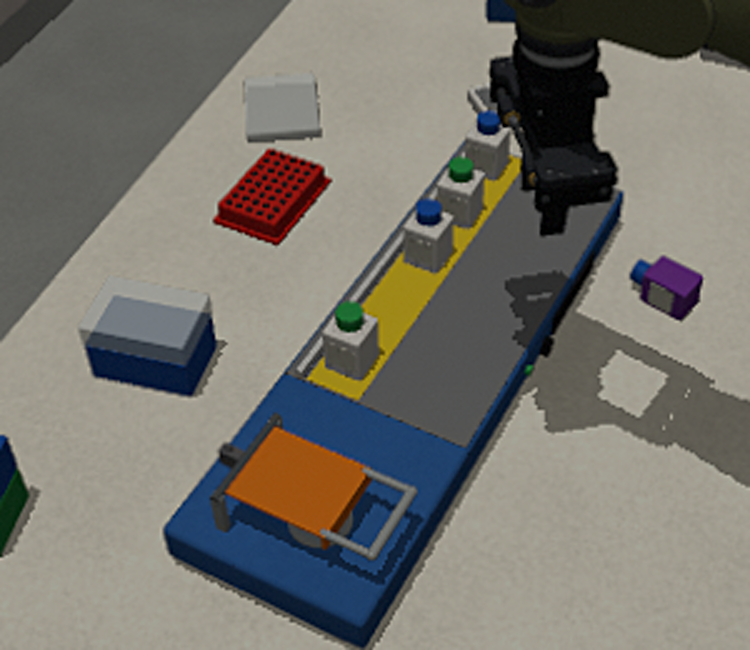

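View pics/t23.png

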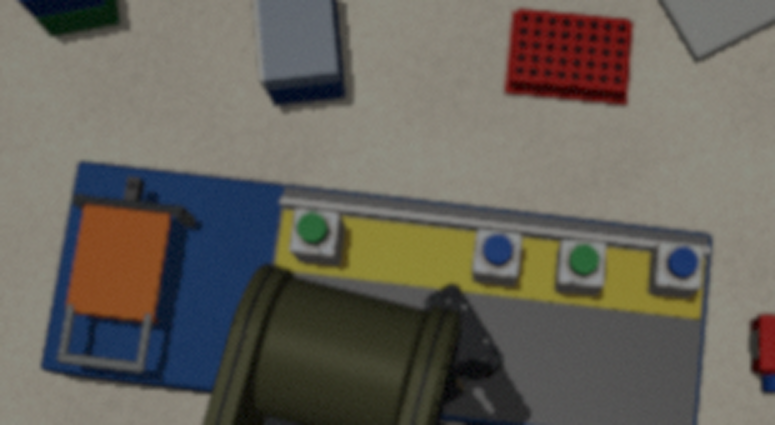

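The flap reads level (slope -0.002), so the guard is shut, and all bottles stand. The right-hand blue-cap bottle was knocked against the fence and now sits at shaker x = 40 mm. I'll move it back to the lane centre.

```bash
python3 - <<'E'
from plan import *
R=toolR(-5,0); delta([.5367,-.3035,.22],R)
E
python3 -m handwheel '{"rotation":[[0,0,-10],[0,0,-20],[0,0,-30],[0,0,-38.3],[0,0,-38.3]],"translation":[[3,-6,0],[6,-12,0],[9,-18,-1],[12,-24,-2],[14.4,-26.8,-4]],"jaw":[6,6,6,6,6]}'
python3 - <<'E'
from plan import *
print(state()['joint_positions'].round(1))
R=toolR(-5,0); delta([.5367,-.3035,.081],R)
s=snapshot('side');save(s,'s24',(100,260,230,390),4.5)
E
python3 fit.py 2>/dev/null| egrep 'white|blue'
```

```text
rot [-0.1, -0.0, -38.6] tr cm [14.41, -26.89, -4.34]
t: 51.78
tool_pos: [0.539, -0.3025, 0.2242]
orientation: [[0.997, -0.078, 0.002], [-0.078, -0.997, 0.001], [0.002, -0.001, -1.0]]
ft_force: [-0.1, 0.3, 0.8]
gripper_width: 0.632
[-34.3   2.7  98.3   0.1  78.9  60.1]
rot [-0.0, 0.1, -0.5] tr cm [-0.23, -0.1, -14.32]
white 260 z 0.1178 (array([0.56327417, 0.04562446]), array([44.86544418, 44.08735657]), 85.11783599853516) pix [184.3 217.1]
white 238 z 0.1181 (array([ 0.54577509, -0.12909013]), array([43.65436172, 45.86314392]), 86.11812591552734) pix [192.5 288.4]
white 218 z 0.1179 (array([ 0.5373678 , -0.21077226]), array([43.2012291 , 44.30411148]), 86.39772033691406) pix [196.  320.3]
blue 906 [ 0.5693 -0.752   0.0995] zmax 0.1157
blue 89 [ 0.543  -0.1298  0.1382] zmax 0.1426
```

View pics/s24.png

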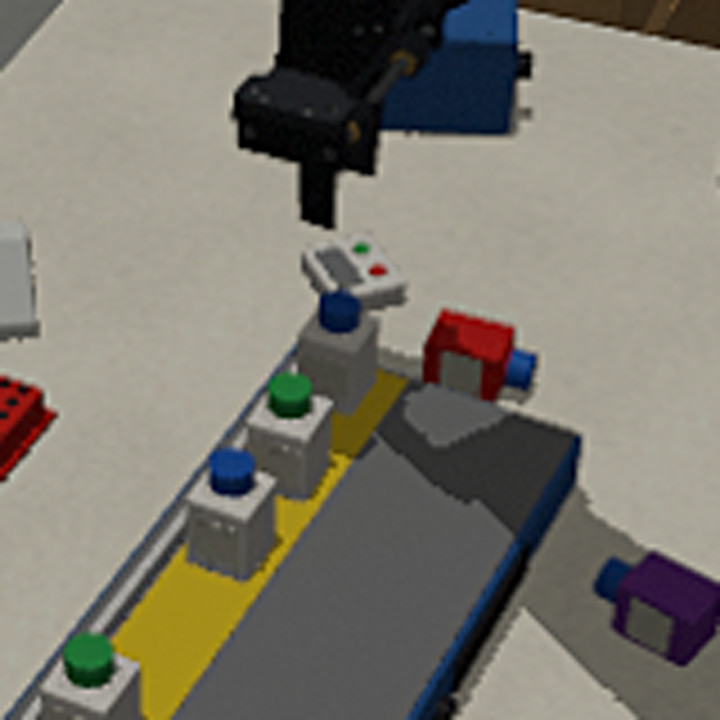

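```bash
python3 -m handwheel '{"rotation":[[0,0,0],[0,0,0],[0,0,0],[0,0,0],[0,0,0]],"translation":[[-0.2,-0.1,-4],[-0.2,-0.1,-8],[-0.2,-0.1,-11],[-0.2,-0.1,-13.3],[-0.2,-0.1,-14.2]],"jaw":[6,6,6,6,6]}';python3 -m handwheel '{"rotation":[[0,0,0],[0,0,0],[0,0,0],[0,0,0],[0,0,0]],"translation":[[0,0,0],[0,0,0],[0,0,0],[0,0,0],[0,0,0]],"jaw":[5.5,4.8,3.5,3.5,3.5]}' 10;python3 -m handwheel '{"rotation":[[0,0,0],[0,0,0],[0,0,0],[0,0,0],[0,0,0]],"translation":[[0,0,0.3],[-0.4,0.05,0.3],[-0.9,0.1,0.3],[-0.9,0.1,0.1],[-0.9,0.1,0]],"jaw":[3.5,3.5,3.5,3.5,3.5]}' 10;python3 -m handwheel '{"rotation":[[0,0,0],[0,0,0],[0,0,0],[0,0,0],[0,0,0]],"translation":[[0,0,0],[0,0,0],[0,0,0],[0,0,0],[0,0,4]],"jaw":[4.2,5,5.6,6,6]}';python3 -m handwheel '{"rotation":[[0,0,0],[0,0,0],[0,0,0],[0,0,0],[0,0,0]],"translation":[[0,0,5],[0,0,10],[-6,0,12],[-12,0,14],[-18,0,14]],"jaw":[6,6,6,6,6]}'
python3 - <<'E'
from plan import *
s=snapshot('side');save(s,'s25')
s=snapshot('top');save(s,'t25')
s=snapshot('top');C=cloud(s)
for n in ['red_rack','timer','tip_box']:
    o=outline_of(n,s)
    if o: print(n,np.nanmedian(C[o[0]['mask']],0).round(3))
E
python3 fit.py 2>/dev/null
```

```text
t: 52.5
tool_pos: [0.5346, -0.3001, 0.0798]
orientation: [[0.997, -0.076, -0.002], [-0.076, -0.997, 0.004], [-0.003, -0.004, -1.0]]
ft_force: [0.5, 0.4, 0.3]
gripper_width: 0.632
t: 53.12
tool_pos: [0.5355, -0.3029, 0.0823]
orientation: [[0.997, -0.079, 0.001], [-0.079, -0.997, 0.001], [0.001, -0.001, -1.0]]
ft_force: [-0.4, 1.0, 6.0]
gripper_width: 0.458
t: 53.75
tool_pos: [0.5253, -0.3013, 0.0823]
orientation: [[0.997, -0.079, -0.002], [-0.079, -0.997, 0.003], [-0.002, -0.003, -1.0]]
ft_force: [-5.5, 3.3, 12.0]
gripper_width: 0.46
t: 54.38
tool_pos: [0.523, -0.2995, 0.1166]
orientation: [[0.997, -0.079, -0.008], [-0.079, -0.997, 0.008], [-0.009, -0.007, -1.0]]
ft_force: [0.9, -0.1, 0.3]
gripper_width: 0.629
t: 55.0
tool_pos: [0.3447, -0.3017, 0.2628]
orientation: [[0.997, -0.078, 0.001], [-0.078, -0.997, -0.001], [0.002, 0.001, -1.0]]
ft_force: [-0.7, -1.6, -0.2]
gripper_width: 0.631
red_rack [ 0.779 -0.207  0.03 ]
timer [ 0.584 -0.491  0.022]
tip_box [0.494 0.002 0.061]
deck z 0.06167283758099426 n 2425 rect (array([ 0.50709656, -0.24742163]), array([490.75030518, 914.74066162]), 
[... 243 characters left out ...]
]), array([43.57902145, 44.86725616]), 83.92769622802734) pix [192.6 288.5]
white 251 z 0.1179 (array([ 0.53769025, -0.21079855]), array([43.16978455, 45.19630432]), 86.1954116821289) pix [196.2 321.6]
white 255 z 0.1177 (array([ 0.52669855, -0.29903629]), array([45.01940536, 44.83956146]), 86.14617919921875) pix [201.5 357.6]
blue 912 [ 0.5694 -0.7521  0.0995] zmax 0.1148
blue 89 [ 0.5428 -0.1298  0.1379] zmax 0.1429
blue 94 [ 0.5238 -0.2993  0.1382] zmax 0.144
green 85 [0.5609 0.0453 0.1385] zmax 0.1436
green 80 [ 0.5356 -0.21    0.1386] zmax 0.1442
knob 1298 [0.50941552 0.23640756 0.11281754] (array([0.49541391, 0.24016469]), array([ 87.57601929, 134.80389404]), 85.40326690673828)
guard 0
```

View pics/s25.png

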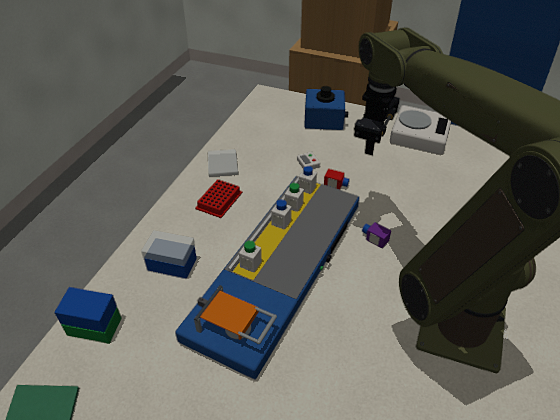

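View pics/t25.png

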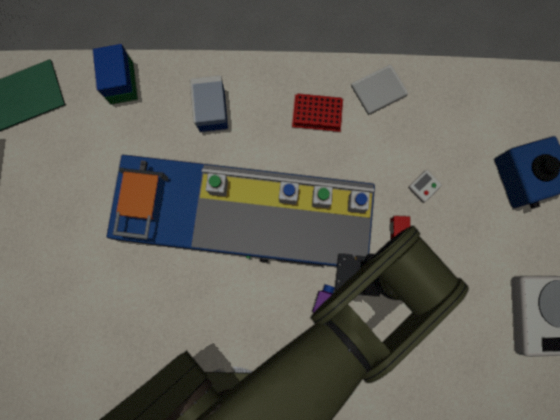

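All four bottles stand in the lane, at top-view (216,183), (289,190), (322,195) and (360,200). The guard is shut at (138,193). The rack, timer and tip box sit at their original pixels. The network's tip_box position this time (0.494, 0.002) is a false hit on the deck.

```bash
python3 -c "
from bench import hand_in
print(hand_in())"
```

```text
the job is handed in; nothing more can be done
None
```

The job is done and handed in, at about 55 s of the 210 s allowed; no verdict was reported.

- **Bottles:** I stood both tipped white bottles with blue caps upright in the lane; the third tipped bottle was absent. One was knocked about 1 cm against the fence partway through. I moved it back to the lane centre (shaker x about 30 mm). In the last check all four bottles stood in the lane.
- **Knob:** I turned it about 126° counter-clockwise, and it dropped about 12 mm when released. I then drove it clockwise in five strokes until the torque rose to 0.33 N m at the stop. Its top measured about 38 mm above the deck, and the pointer sits where 6.0 rad would put it. A rougher pointer measurement from 14 pixels read about 20° off that, so I went by the height and the torque.
- **Guard:** I led it down by the bar at 0.1 rad per step or less, slowing to 1–3 mm per step at the end, until it pressed on its stop (up to 29 N at the wrist). It did not move when I let go, and the flap measured level (slope -0.002). At the stop the gripper's own reading put the bar about 3 mm high, but the cameras showed it shut.
- **Left alone:** The rack and timer measured unchanged. The network's final tip-box position was a false hit on the deck, but the picture shows the box where it started. The red and purple look-alikes were not touched; in the last pictures they look unmoved in the side view, and the arm partly hides them in the top view.

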